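# Cull the stray bar and charge the milling jar with the scoop

## Task

First pick the stray square bar out of the sloping blue tray and put it in the white dish. Then, with the scoop, transfer all five brown milling balls from the tray into the steel jar, without touching the balls with the gripper, dropping any on the bench or pressing the scoop hard on the tray, and lay the scoop back flat on its blue mat. Leave the other things on the bench where they are.

Things in the scene. Friction and masses are not known exactly. Their poses are not given: they have to be found in the camera images.
- tray: Sloping blue open tray, fixed, walls 5 thick, inside width 98 (y). Level frame on the bench, z up, x DOWNHILL along the tray. The flat floor, pitched 6 degrees, runs from the upright high end wall (130 uphill of tray_floor) to 100 downhill of it; there it turns up into a ramp-shaped end wall, 52 long, 60 degrees steeper than the floor. Rims 45 above the floor, parallel to it.
- tray_floor (a point): centre of the tray's inside floor surface, 20 mm above the bench. The floor falls 6 degrees towards tray +x.
- tray_low_end (a point): middle of the crease where floor and end ramp meet (100 mm down the floor from tray_floor, about 10.5 mm lower). The balls lie against the ramp in two rows, their nearest edge 42 mm uphill of the crease.
- bar: Cream ceramic bar, 24 x 70 x 24, 70-170 g, the odd piece, lying across the tray's upper half on the sloping floor. Origin: centre of its underside; y along its 70 mm length.
- mat: Flat blue scoop mat, 150 (x) x 120 (y) x 4 thick, fixed. Origin under its centre, x roughly the way the scoop points.
- scoop: Aluminium scoop, yellow handle, 0.16-0.25 kg, flat on the mat at first; not reported while held, may shift a little in the grasp. Origin: centre of its floor's underside, z up, x to the lip. Floor 100 (x) x 89 (y) x 2 thick: lip edge at x = +50 mm, back wall at x = -50, 45 high; side walls 3 thick, 42 high in the back half, sloping to nothing at the lip.
- scoop_grip (a point): point on the handle axis at (-104.5, 0, 97.8) mm in the scoop frame. The handle is a straight bar from (-50, 0, 20), 125 long, leaning 35 degrees from vertical towards scoop -x; 18 thick in y with flat sides to grip along y, 22 the other way. This point lies 95 up it, 30 from its end: a good place for the TCP, fingers pointing down along the handle.
- scoop_lip (a point): middle of the lip's lower edge, (50, 0, 0) mm in the scoop's frame.
- jar: Round open steel milling jar, outside radius 70 at the rim, 90 high, wall 5, fixed. Origin under its centre.
- jar_in (a point): centre of the jar's inner floor
- jar_rim (a point): centre of the jar's mouth, 90 mm above the bench
- dish: Square white reject dish, 120 x 120 x 35 high, wall 4, fixed. Origin under its centre.
- dish_in (a point): centre of the dish's inner floor
- reagent: bystander: brown bottle, radius 30, 130 high
- samplejar: bystander: glass jar, radius 30, 70 high
- mouse: bystander: black computer mouse, 105 x 60 x 34 high
- pillbox: bystander: clear compartment box 80 x 160 x 25 high
- phone: bystander: black phone, 150 x 73 x 10
- ball0: brown ceramic milling ball, 25 mm in diameter, 45 g, in the tray; origin at its centre
- ball1: brown ceramic milling ball, 25 mm in diameter, 45 g, in the tray; origin at its centre
- ball2: brown ceramic milling ball, 25 mm in diameter, 45 g, in the tray; origin at its centre
- ball3: brown ceramic milling ball, 25 mm in diameter, 45 g, in the tray; origin at its centre
- ball4: brown ceramic milling ball, 25 mm in diameter, 45 g, in the tray; origin at its centre

How it is judged:
By the outcome, as a careful person would: the job done as asked, in the order asked, and still so for the second after the job is handed in, with the robot touching nothing.
It also fails if it takes over 72 s, if anything falls off the work surface, if the arm or the gripper's body presses on something with over 40 N, if the wrist force passes 120 N, or if a joint passes its speed limit or range.

## Robot

A 6-joint arm with a two-finger parallel gripper is mounted at the origin on the work surface. World frame = base frame: x ahead of the robot, y to its left, z up, the work surface at z = 0. Lengths are in m, angles in rad, forces in N, time in s.
With the tool pointing down it reaches from about 0.35 to 0.975 m from the base axis. Payload 4.9 kg.
Tool frame: the origin (TCP) lies between the finger pads, 19 mm behind the fingertips; this is the grasp point; z points along the fingers, y is the direction in which the jaws open and shut (so a half turn about z gives the same grasp; the last joint's range is limited). The gripper opens to 85 mm and grips with 20 to 120 N. Pads are 22 mm wide; open, the fingers measure 114 mm over their backs; the gripper's body (76 mm by 85 mm) begins 54 mm behind the grasp point. The pads swing forward as they close: fully open they stand 13 mm farther back than shut.
Start: joints at [-1.229, 0.053, 1.613, -0, 1.476, -0.119], TCP at [0.278, -0.56, 0.25] pointing down, gripper open.
Joint ranges: [-3.01, 3.01], [-1.01, 2.22], [0.06, 2.58], [-1.02, 4.17], [0.09, 2.62], [-3.14, 3.14]. Speed limits (rad/s): [2.57, 2.57, 3.14, 3.14, 3.14, 3.14].

## Interface

Orientations are given as a unit quaternion [w, x, y, z].
In Python, from plant import sensors, cams, job, finder gives the robot as it stands.
- The arm moves only by the shell command python3 -m pendant 'ROWS'. ROWS is JSON, a list of rows, each an object of numbers: "wx", "wy", "wz": the turn, a rotation vector about the tool's x, y, z in degrees; "dx", "dy", "dz": the shift along the tool's x, y, z in m; "hand": the gripper's target within -1 to 1 (fully open at 1, half-way at 0, shut at -1). A call has 1 to 20 rows; each row is the pose to reach, as a shift and turn from the pose commanded when the call began, along the tool's axes at that moment; what a row does not reach only later rows make up. A row lasts 1/12 s, in which the tool goes at most 41.7 mm and 7.16 degrees, less where a joint would pass 70% of its speed; a pose out of reach is approached as far as the arm can. A call with a gripper value outside its range is refused whole. The fingers move at their own pace and stop on an object; the grip force is fixed at half the most. Time passes only in rows, so rows that repeat a pose let the fingers close. It gives the time, the measured TCP pose, the force and the opening at its end, in the units of the state.
- sensors.state(): the state, without advancing time (a new reading comes with each control period).
- cams.grab_frame(name): name is "scene" or "side" or "wrist"; returns (picture, depth): 384x512x3 uint8, red, green, blue; 384x512 float32, m along the optical axis (not along the pixel's ray), 0 where there is no reading.
- cams.calibration(name): a dict with "fov_y" (degrees; the focal length in pixels is half the picture's height over the tangent of half this angle, whatever the lens; pixels are square), "cx", "cy" (the principal point, pixels), "k1" (the pictures are not rectified: a ray, as slopes to the right and down, at radius r is drawn at 1 + k1 r^2 times it, then the intrinsics apply), "pose" (4x4, takes a point from camera to world coordinates); the wrist camera has in their place "hand_eye" (4x4, takes a point from camera to tool coordinates, whose origin is the TCP and whose axes are the flange's). Camera axes: x right, y down, z forward; pixel columns grow to the right and rows downward; lengths in m; the calibration is good to about 2 mm. A picture is of the moment at which its call begins: read the wrist's pose just before it. calibration takes no time and is no camera call.
- job.job_done(): hands the job in, once; it reports no verdict.
Trained networks look in the newest picture that a camera, given by its name, has taken for a name from the list of things; names that differ only in an ending like _2 or _b are one class to them, and where a whole thing is asked for, a point or a joint stands for the part that bears it (a point fixed in the world has none). Each returns a list of dicts, best first, with "score" (0 to 1); they miss things now and then, are a little off and sometimes report something else, mostly with a low value. They report only what shows in the picture. A call takes as long as a camera call.
- finder.look_for(camera, thing): "position" ([x, y, z] in m, in world coordinates, good to about 4 mm: the middle of the surface that is visible of it).
The state is a dict: "time": time; "joint_pos": joint angles; "joint_vel": joint speeds; "joint_efforts": joint torques, N m; "tool_pos": TCP position; "tool_rot": TCP orientation; "contact_force": force on the tool from outside, world axes, zero at the start; "ft_torque": the same for the moment, N m; "gripper_width": opening from 0.0 (shut) to 1.0 (fully open).
Only numpy, scipy, OpenCV 4.12 (cv2) and the standard library are available. Lean on these libraries where they do the work, as an engineer would, in place of code of your own. Each camera call takes 0.05 s, during which the arm holds its last target. There are 200 camera calls.

## Working session

There is one attempt and no reset: what is moved stays moved. The work goes in short steps, Python scripts to look and compute and a shell command to move; the robot and the scene stay as the last step left them, time stands still between calls to the robot, and variables do not carry over. Pictures are saved under pics/ and viewed, about 8 in all and at most 12, crops included, and the job is handed in when it is done.

```bash
ls; mkdir -p pics; python3 - <<'E'
from plant import sensors,cams
import cv2,numpy as np
s=sensors.state();print(s)
for n in("scene","side","wrist"):
    p,d=cams.grab_frame(n); np.savez(f"pics/{n}0.npz",p=p,d=d); cv2.imwrite(f"pics/{n}0.png",p[:,:,::-1]); print(n,cams.calibration(n))
a=cv2.imread("pics/scene0.png");b=cv2.imread("pics/side0.png")
cv2.imwrite("pics/two.png",cv2.resize(np.vstack([a,b]),None,fx=.78,fy=.78))
E
```

```text
pics
{'time': 0.0, 'joint_pos': array([-1.22899639e+00,  5.33959285e-02,  1.61425370e+00,  2.62824541e-05,
        1.47598732e+00, -1.19001565e-01]), 'joint_vel': array([ 1.16359854e-03, -1.02705336e-03, -5.28149390e-04,  1.47690911e-03,
       -5.09090014e-05,  1.02043363e-03]), 'joint_efforts': array([-2.36122207e-03, -3.93689311e+01, -3.70171666e+01, -2.30920614e-04,
        6.98844626e-03, -1.61411950e-06]), 'tool_pos': array([ 0.2777317 , -0.55927255,  0.24876282]), 'tool_rot': array([-1.01726591e-03,  9.73574733e-01,  2.28366358e-01, -1.00631183e-04]), 'contact_force': array([ 0.52470593, -0.22094341, -0.43034267]), 'ft_torque': array([ 0.01443215, -0.00741403, -0.02312023]), 'gripper_width': 0.9979945150833157}
scene {'fov_y': 56.40099181927489, 'cx': 259.5060478857119, 'cy': 190.83037138365003, 'k1': -0.00269885427127173, 'pose': array([[-0.74614741,  0.57417141, -0.33703297,  0.93796385],
       [ 0.66577422,  0.64122836, -0.38153751,  0.52632514],
       [-0.00295283, -0.50907109, -0.86071941,  1.17268448],
       [ 0.        ,  0.        ,  0.        ,  1.        ]])}
side {'fov_y': 44.68212339056609, 'cx': 257.4635303734198, 'cy': 191.07203759374227, 'k1': -0.040268312527202456, 'pose': array([[-0.77848535, -0.46040851,  0.42659648, -0.0296836 ],
       [-0.62733415,  0.54875163, -0.55256087,  0.76068395],
       [ 0.02030821, -0.69777908, -0.71602509,  1.05000929],
       [ 0.        ,  0.        ,  0.        ,  1.        ]])}
wrist {'fov_y': 70.63519363918937, 'cx': 254.4808135353847, 'cy': 186.28871138901877, 'k1': -0.06419721188074942, 'hand_eye': array([[-3.27808207e-04, -9.63493823e-01, -2.67730361e-01,
         6.77989263e-02],
       [ 9.99999417e-01, -5.91208989e-04,  9.03215428e-04,
        -8.42053679e-04],
       [-1.02852708e-03, -2.67729909e-01,  9.63493455e-01,
        -1.22183548e-01],
       [ 0.00000000e+00,  0.00000000e+00,  0.00000000e+00,
         1.00000000e+00]])}
```

View pics/scene0.png

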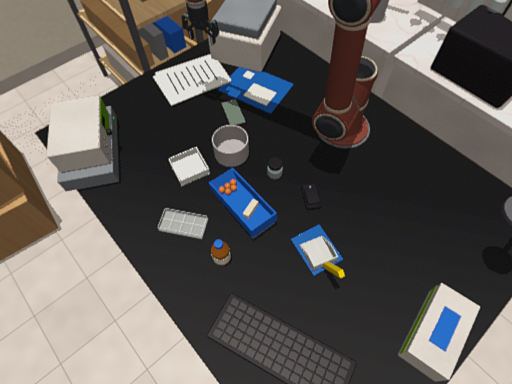

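View pics/side0.png

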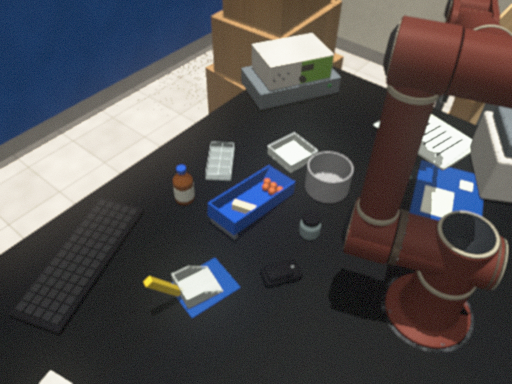

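The scene picture shows the tray at about (243,203), with the balls at the low end (228,187) and the bar at (251,208). The jar is at (230,145), the dish at (188,167), the scoop on its mat at (320,250) and the yellow handle at (334,271). The side view agrees with this. Next I'll measure from both views.

```bash
cat > h.py <<'E'
import numpy as np,cv2
from plant import sensors,cams,finder
from scipy.spatial.transform import Rotation as R
def T():
    s=sensors.state();q=s['tool_rot'];M=np.eye(4);M[:3,:3]=R.from_quat([q[1],q[2],q[3],q[0]]).as_matrix();M[:3,3]=s['tool_pos'];return M
def cloud(n,p,d,M=None):
    c=cams.calibration(n);H,W=d.shape;f=H/2/np.tan(np.radians(c['fov_y']/2))
    u,v=np.meshgrid(np.arange(W),np.arange(H))
    pts=np.stack([u,v],-1).reshape(-1,1,2).astype(float)
    K=np.array([[f,0,c['cx']],[0,f,c['cy']],[0,0,1]])
    n_=cv2.undistortPoints(pts,K,np.array([c['k1'],0,0,0.])).reshape(H,W,2)
    P=np.concatenate([n_*d[...,None],d[...,None],np.ones((H,W,1))],-1)
    E=c['pose'] if n!='wrist' else M@c['hand_eye']
    X=(P@E.T)[...,:3];X[d==0]=np.nan;return X
def hsv(p): return cv2.cvtColor(p,cv2.COLOR_RGB2HSV).astype(int)
def project(n,X,M=None):
    c=cams.calibration(n);f=192/np.tan(np.radians(c['fov_y']/2));E=np.linalg.inv(c['pose'] if n!='wrist' else M@c['hand_eye'])
    K=np.array([[f,0,c['cx']],[0,f,c['cy']],[0,0,1]])
    return cv2.projectPoints(np.atleast_2d(X).astype(float),cv2.Rodrigues(E[:3,:3])[0],E[:3,3],K,np.array([c['k1'],0,0,0.]))[0][:,0]
E
python3 - <<'E'
from h import *
np.set_printoptions(precision=4,suppress=True)
for n in("scene","side"):
    z=np.load(f"pics/{n}0.npz");X=cloud(n,z['p'],z['d']);h=hsv(z['p'])
    work=(X[...,2]>-.02)&(X[...,2]<.25)
    H,S,V=h[...,0],h[...,1],h[...,2]
    blue=(H>105)&(H<125)&(S>150)&(V>60)&work
    nl,lab,st,ce=cv2.connectedComponentsWithStats(blue.astype(np.uint8))
    for i in range(1,nl):
        if st[i,4]>60:
            Q=X[lab==i];r=cv2.minAreaRect(Q[:,:2].astype(np.float32));print(n,'blue',st[i],Q.mean(0),Q[:,2].min(),Q[:,2].max(),r)
    for nm,m in(('yel',(H>20)&(H<34)&(S>180)&(V>120)),('ora',(H<14)&(S>150)&(V>120))):
        nl,lab,st,ce=cv2.connectedComponentsWithStats((m&work).astype(np.uint8))
        for i in range(1,nl):
            if st[i,4]>15 and X[lab==i][:,0].mean()>.2: 
                Q=X[lab==i];print(n,nm,st[i],Q.mean(0),Q.min(0),Q.max(0))
    cams.grab_frame(n)
    for t in("tray","bar","scoop","mat","jar","dish","ball0","scoop_grip","scoop_lip","tray_low_end","jar_rim"):
        print(n,t,[(np.round(k['position'],3).tolist(),round(k['score'],2)) for k in finder.look_for(n,t)[:5 if t=='ball0' else 1]])
E
```

```text
scene blue [ 218   67   76   47 1384] [ 0.1241 -0.4133  0.0033] -0.007452484418725147 0.01087566173851684 ((0.11986899375915527, -0.4213353991508484), (0.22333157062530518, 0.2897164523601532), 17.282068252563477)
scene blue [ 208  168   69   70 1940] [0.5678 0.0183 0.0366] -0.0049458141386788945 0.08407431779686769 ((0.5554524660110474, -0.002898380160331726), (0.301076740026474, 0.137239009141922), 86.44375610351562)
scene blue [291 224  52  52 512] [0.4831 0.2904 0.0039] -0.0049236604099260894 0.012303742970426912 ((0.48626473546028137, 0.3114265203475952), (0.15403364598751068, 0.12464538216590881), 76.734130859375)
scene blue [214 239   9  10  70] [0.7513 0.117  0.1238] -0.002011669129448279 0.13552232974905865 ((0.7405405640602112, 0.09157604724168777), (0.0853419378399849, 0.024505266919732094), 66.73345947265625)
scene blue [430 307  30  44 692] [0.4242 0.7405 0.091 ] 0.08440661447458453 0.09749725760288097 ((0.422965407371521, 0.7403811812400818), (0.1145269051194191, 0.04826715216040611), 12.425515174865723)
scene yel [324 262  21  16 125] [0.5296 0.4165 0.0998] [ 0.4758  0
[... 1803 characters left out ...]
42 0.1126 0.0798] [0.763  0.1468 0.1062]
side ora [263 180  17  14 117] [ 0.5609 -0.0667  0.0304] [ 0.5326 -0.085   0.0185] [ 0.5885 -0.0471  0.0401]
side tray [([0.573, 0.023, 0.035], 0.91)]
side bar [([0.567, 0.058, 0.048], 0.71)]
side scoop [([0.508, 0.338, 0.013], 0.68)]
side mat [([0.453, 0.275, 0.006], 0.94)]
side jar [([0.442, -0.216, 0.048], 0.67)]
side dish [([0.618, -0.259, 0.007], 0.67)]
side ball0 [([0.616, -0.257, 0.008], 0.72), ([0.545, -0.054, 0.026], 0.55), ([0.571, -0.056, 0.033], 0.48)]
side scoop_grip [([0.509, 0.344, 0.011], 0.87)]
side scoop_lip [([0.511, 0.341, 0.016], 0.74)]
side tray_low_end [([0.567, 0.024, 0.038], 0.55)]
side jar_rim [([0.438, -0.213, 0.044], 0.63)]
```

```bash
python3 -m pendant '[{"dx":0.524,"dy":-0.377,"dz":0,"wz":29},{"dx":0.524,"dy":-0.377,"dz":0,"wz":29},{"dx":0.524,"dy":-0.377,"dz":0,"wz":29},{"dx":0.524,"dy":-0.377,"dz":0,"wz":29},{"dx":0.524,"dy":-0.377,"dz":0,"wz":29},{"dx":0.524,"dy":-0.377,"dz":0,"wz":29},{"dx":0.524,"dy":-0.377,"dz":0,"wz":29},{"dx":0.524,"dy":-0.377,"dz":0,"wz":29},{"dx":0.524,"dy":-0.377,"dz":0,"wz":29},{"dx":0.524,"dy":-0.377,"dz":0,"wz":29},{"dx":0.524,"dy":-0.377,"dz":0,"wz":29},{"dx":0.524,"dy":-0.377,"dz":0,"wz":29},{"dx":0.524,"dy":-0.377,"dz":0,"wz":29},{"dx":0.524,"dy":-0.377,"dz":0,"wz":29},{"dx":0.524,"dy":-0.377,"dz":0,"wz":29},{"dx":0.524,"dy":-0.377,"dz":0,"wz":29},{"dx":0.524,"dy":-0.377,"dz":0,"wz":29},{"dx":0.524,"dy":-0.377,"dz":0,"wz":29}]'
python3 - <<'E'
from h import *
np.set_printoptions(precision=4,suppress=True)
M=T();p,d=cams.grab_frame('wrist');np.savez('pics/w1.npz',p=p,d=d,M=M);cv2.imwrite('pics/w1.png',p[:,:,::-1])
print(M,sensors.state()['time'])
X=cloud('wrist',p,d,M);h=hsv(p);H,S,V=h[...,0],h[...,1],h[...,2]
b=(H>105)&(H<125)&(S>150)&(V>40)&(X[...,2]<.1)
nl,lab,st,ce=cv2.connectedComponentsWithStats(b.astype(np.uint8));i=1+st[1:,4].argmax()
Q=X[lab==i];print(st[i],Q.min(0),Q.max(0),cv2.minAreaRect(Q[:,:2].astype(np.float32)))
o=(H<14)&(S>150)&(V>100)&(X[...,2]<.1);Q=X[o];print(o.sum(),Q.mean(0),Q.min(0),Q.max(0))
E
```

```text
[[ 0.8957  0.4446  0.      0.2779]
 [ 0.4446 -0.8957 -0.     -0.5598]
 [-0.      0.     -1.      0.25  ]
 [ 0.      0.      0.      1.    ]] 1.4
[   30   131   196   141 15760] [-0.0219 -0.5749 -0.0038] [ 0.2612 -0.2524  0.0043] ((0.11796827614307404, -0.4182007312774658), (0.21474666893482208, 0.2850815951824188), 17.387495040893555)invalid input
<stdin>:9: RuntimeWarning: Mean of empty slice.
  ret = um.true_divide(
Traceback (most recent call last):
ValueError: zero-size array to reduction operation minimum which has no identity
```

View pics/w1.png

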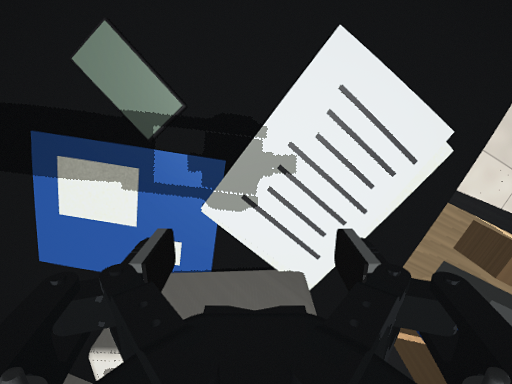

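The arm did not move: the row was refused, probably because every key is required. The picture shows only the papers near the start position. I'll retry with all keys.

```bash
cat > look.py <<'E'
import sys
from h import *
np.set_printoptions(precision=4,suppress=True)
k=sys.argv[1];M=T();p,d=cams.grab_frame('wrist');np.savez(f'pics/{k}.npz',p=p,d=d,M=M);cv2.imwrite(f'pics/{k}.png',p[:,:,::-1]);print(M)
E
python3 -m pendant '[{"wx":0,"wy":0,"wz":29,"dx":0.524,"dy":-0.377,"dz":0,"hand":1}]'; python3 -m pendant --help | head -20
```

```text
time: 1.48
tool_pos: [0.295, -0.5265, 0.2497]
tool_rot: [0.001, 0.986, 0.164, -0.001]
contact_force: [0.6, 0.3, 1.0]
gripper_width: 0.999invalid input: not JSON, or not a number
```

```bash
python3 -m pendant '[{"wx":0,"wy":0,"wz":22,"dx":0.442,"dy":-0.41,"dz":0,"hand":1},{"wx":0,"wy":0,"wz":22,"dx":0.442,"dy":-0.41,"dz":0,"hand":1},{"wx":0,"wy":0,"wz":22,"dx":0.442,"dy":-0.41,"dz":0,"hand":1},{"wx":0,"wy":0,"wz":22,"dx":0.442,"dy":-0.41,"dz":0,"hand":1},{"wx":0,"wy":0,"wz":22,"dx":0.442,"dy":-0.41,"dz":0,"hand":1},{"wx":0,"wy":0,"wz":22,"dx":0.442,"dy":-0.41,"dz":0,"hand":1},{"wx":0,"wy":0,"wz":22,"dx":0.442,"dy":-0.41,"dz":0,"hand":1},{"wx":0,"wy":0,"wz":22,"dx":0.442,"dy":-0.41,"dz":0,"hand":1},{"wx":0,"wy":0,"wz":22,"dx":0.442,"dy":-0.41,"dz":0,"hand":1},{"wx":0,"wy":0,"wz":22,"dx":0.442,"dy":-0.41,"dz":0,"hand":1},{"wx":0,"wy":0,"wz":22,"dx":0.442,"dy":-0.41,"dz":0,"hand":1},{"wx":0,"wy":0,"wz":22,"dx":0.442,"dy":-0.41,"dz":0,"hand":1},{"wx":0,"wy":0,"wz":22,"dx":0.442,"dy":-0.41,"dz":0,"hand":1},{"wx":0,"wy":0,"wz":22,"dx":0.442,"dy":-0.41,"dz":0,"hand":1},{"wx":0,"wy":0,"wz":22,"dx":0.442,"dy":-0.41,"dz":0,"hand":1},{"wx":0,"wy":0,"wz":22,"dx":0.442,"dy":-0.41,"dz":0,"hand":1}]'
python3 look.py w2; python3 - <<'E'
from h import *
np.set_printoptions(precision=4,suppress=True)
z=np.load('pics/w2.npz');p,d,M=z['p'],z['d'],z['M']
X=cloud('wrist',p,d,M);h=hsv(p);H,S,V=h[...,0],h[...,1],h[...,2]
b=(H>105)&(H<125)&(S>150)&(V>40)&(X[...,2]<.1)
nl,lab,st,ce=cv2.connectedComponentsWithStats(b.astype(np.uint8));i=1+st[1:,4].argmax()
Q=X[lab==i];print(st[i],Q.min(0),Q.max(0),cv2.minAreaRect(Q[:,:2].astype(np.float32)))
o=(H<14)&(S>150)&(V>60)&(X[...,2]<.1);Q=X[o];print(o.sum(),np.nanmean(Q,0))
E
```

```text
time: 2.82
tool_pos: [0.5808, 0.0136, 0.25]
tool_rot: [-0.001, 1.0, -0.021, 0.0]
contact_force: [-0.3, 0.2, 0.2]
gripper_width: 1.003
[[ 0.9991 -0.043   0.0005  0.5808]
 [-0.043  -0.9991  0.0013  0.0136]
 [ 0.0004 -0.0013 -1.      0.25  ]
 [ 0.      0.      0.      1.    ]]
[  140   132   232    96 17772] [ 0.4807 -0.1483 -0.0033] [0.6306 0.1809 0.0788] ((0.5498976707458496, 0.016167134046554565), (0.32130417227745056, 0.1454012393951416), 86.29127502441406)
2645 [0.6638 0.0342 0.0639]
```

View pics/w2.png

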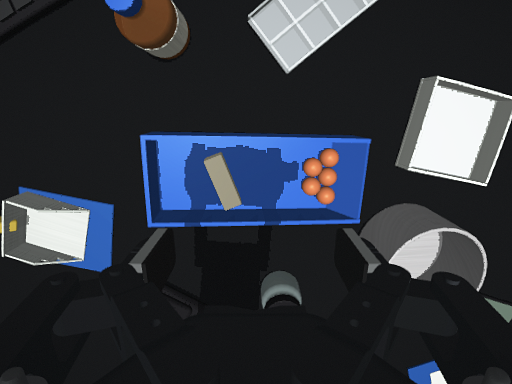

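Picture 4 shows the tray spanning (140–370, 132–226). The bar is at (222,181), turned about 20°, and the five balls are near (320,175). The dish is at (455,130), the jar at (425,250) and the scoop at (45,230). Next I'll fit these from the depth cloud.

```bash
python3 - <<'E'
from h import *
from scipy.optimize import least_squares
np.set_printoptions(precision=4,suppress=True)
z=np.load('pics/w2.npz');p,d,M=z['p'],z['d'],z['M']
X=cloud('wrist',p,d,M);h=hsv(p);H,S,V=h[...,0],h[...,1],h[...,2]
blue=(H>100)&(H<130)&(S>150)
# rim: blue pts, floor: inner pixels
yy,xx=np.mgrid[:384,:512]
fl=blue&(xx>175)&(xx<285)&(yy>150)&(yy<208)
Q=X[fl];Q=Q[~np.isnan(Q[:,0])]
for _ in range(4):
    A=np.c_[Q[:,:2],np.ones(len(Q))];c=np.linalg.lstsq(A,Q[:,2],rcond=None)[0];r=Q[:,2]-A@c;Q=Q[abs(r)<max(.0015,2*r.std())]
print('floor',c,'slope deg',np.degrees(np.arctan(np.hypot(*c[:2]))),'downhill',np.degrees(np.arctan2(-c[1],-c[0])),r.std())
hgt=X[...,2]-(X[...,:2]@c[:2]+c[2])
# bar
m=(hgt>.012)&(hgt<.04)&(xx>195)&(xx<250)&(yy>145)&(yy<215)&(S<150)
Q=X[m];top=m&(hgt>.021)
print('bar',m.sum(),np.percentile(hgt[m],[5,50,95]),cv2.minAreaRect(X[top][:,:2].astype(np.float32)),'topz',X[top].mean(0),hgt[top].mean())
# rim of the tray, blue with hgt~45
m=blue&(hgt>.041)&(hgt<.05)&(xx>130)&(xx<380)&(yy>125)&(yy<235)
Q=X[m];print('rim',len(Q),cv2.minAreaRect(Q[:,:2].astype(np.float32)),np.median(hgt[m]))
o=(H<14)&(S>150)&(V>60)&(xx>290)&(xx<350)&(yy>140)&(yy<215)
cs=cv2.HoughCircles(cv2.GaussianBlur((o*255).astype(np.uint8),(3,3),0),cv2.HOUGH_GRADIENT,1,12,param1=100,param2=6,minRadius=7,maxRadius=12)[0]
for u,v,r in cs:
    P=X[int(v),int(u)];print('ball px',u,v,r,'top',P,hgt[int(v),int(u)])
# jar rim
m=(abs(X[...,2]-.09)<.006)&(X[...,1]<-.1)&(X[...,1]>-.33)&(X[...,0]<.55)&(X[...,0]>.3)&(S<60)
Q=X[m];f=least_squares(lambda t:np.hypot(Q[:,0]-t[0],Q[:,1]-t[1])-t[2],[.43,-.215,.068],loss='soft_l1',f_scale=.002)
print('jar',len(Q),f.x)
m=(abs(X[...,2]-.035)<.006)&(X[...,1]<-.15)&(X[...,0]>.5)&(X[...,0]<.72)&(X[...,1]>-.35)
Q=X[m];print('dish',len(Q),cv2.minAreaRect(Q[:,:2].astype(np.float32)))
E
```

```text
floor [0.0078 0.1033 0.0127] slope deg 5.915753474127787 downhill -94.32300499893825 0.0006510484172221129
bar 1090 [0.0218 0.024  0.0252] ((0.5635471343994141, 0.05497373640537262), (0.07048191875219345, 0.024319613352417946), 17.953575134277344) topz [0.5651 0.055  0.0468] 0.023999753313941885
rim 3065 ((0.5668230652809143, 0.009331867098808289), (0.26534777879714966, 0.10961025953292847), 86.0606689453125) 0.04489306750930475
ball px 324.5 176.5 10.3 top [ 0.564  -0.0749  0.0325] 0.023096503883271696
ball px 313.5 167.5 10.3 top [ 0.577  -0.0599  0.0348] 0.023793598470746725
ball px 329.5 157.5 9.1 top [ 0.5887 -0.0806  0.0328] 0.023832401962826655
ball px 322.5 194.5 10.3 top [ 0.5392 -0.0733  0.0307] 0.02137312378699632
ball px 311.5 184.5 10.2 top [ 0.5549 -0.0575  0.0355] 0.02439040061976719
jar 797 [ 0.4413 -0.2044  0.0669]
dish 1532 ((0.5793059468269348, -0.24878647923469543), (0.1233254000544548, 0.18927887082099915), 77.33186340332031)
```

```bash
cat > go.py <<'E'
from h import *
np.set_printoptions(precision=4,suppress=True)
def frame(z,xhint):
    z=np.array(z,float);z/=np.linalg.norm(z);x=np.array(xhint,float);x-=z*(x@z);x/=np.linalg.norm(x);return np.c_[x,np.cross(z,x),z]
def delta(P,Rt,M=None):
    M=T() if M is None else M
    dl=M[:3,:3].T@(np.array(P)-M[:3,3]);w=np.degrees(R.from_matrix(M[:3,:3].T@Rt).as_rotvec())
    print('d',dl.round(4),'w',w.round(1),'rows',round(np.linalg.norm(dl)/.0417,1),round(np.linalg.norm(w)/7.16,1))
    N=np.eye(4);N[:3,:3]=Rt;N[:3,3]=P;return N
E
python3 - <<'E'
from go import *
n=np.array([-.0078,-.1033,1]);n/=np.linalg.norm(n);a=np.radians(18)
Rb=frame(-n,[np.cos(a),np.sin(a),0]);top=np.array([.5642,.055,.0468])
M=delta(top+.06*n,Rb);delta(top,Rb,M);print(sensors.state()['joint_pos'])
z=np.load('pics/w2.npz');p,d=z['p'],z['d'];X=cloud('wrist',p,d,z['M']);h=hsv(p);S=h[...,1];V=h[...,2]
yy,xx=np.mgrid[:384,:512];roi=(xx>390)&(yy>70)&(yy<195)
m=roi&(X[...,2]<.013)&(X[...,2]>0)&(V>190)&(S<40);Q=X[m];Q=Q[np.hypot(*(Q[:,:2]-np.median(Q[:,:2],0)).T)<.085]
print('dish floor',len(Q),cv2.minAreaRect(Q[:,:2].astype(np.float32)),np.median(Q[:,2]))
m=roi&(X[...,2]<.041)&(X[...,2]>.028)&(X[...,1]>-.34)&(X[...,1]<-.18)&(V>60)
Q=X[m];print('dish rim',len(Q),cv2.minAreaRect(Q[:,:2].astype(np.float32)))
# mat and scoop
H=h[...,0];m=(H>100)&(H<130)&(S>150)&(xx<125)&(yy>180)&(X[...,2]<.02);Q=X[m];print('mat',cv2.minAreaRect(Q[:,:2].astype(np.float32)),np.median(Q[:,2]))
m=(S<60)&(V>100)&(xx<125)&(yy>180)&(yy<280)&(X[...,2]>-.01)&(X[...,2]<.015);Q=X[m];print('scoopfloor',len(Q),cv2.minAreaRect(Q[:,:2].astype(np.float32)),np.median(Q[:,2]))
E
```

```text
d [-0.0179 -0.0365  0.1434] w [  5.8   1.3 -20.4] rows 3.6 3.0
d [0.   0.   0.06] w [0. 0. 0.] rows 1.4 0.0
[-0.1081 -0.053   1.7188 -0.0002  1.4761  1.5072]
dish floor 4875 ((0.6111125349998474, -0.2628018260002136), (0.09890882670879364, 0.11259492486715317), 76.16151428222656) 0.0025938625173416163
dish rim 1481 ((0.6130224466323853, -0.256264865398407), (0.123027503490448, 0.12049540877342224), 76.80616760253906)
mat ((0.48467662930488586, 0.3135159909725189), (0.15396085381507874, 0.12366071343421936), 76.76895141601562) 0.0018601017477984372
scoopfloor 2504 ((0.48297959566116333, 0.3531741201877594), (0.1470136046409607, 0.13231773674488068), 70.69081115722656) 0.003949738497224881
```

```bash
python3 -m pendant '[{"wx":5.8,"wy":1.3,"wz":-20.4,"dx":-0.018,"dy":-0.0365,"dz":0.143,"hand":1},{"wx":5.8,"wy":1.3,"wz":-20.4,"dx":-0.018,"dy":-0.0365,"dz":0.143,"hand":1},{"wx":5.8,"wy":1.3,"wz":-20.4,"dx":-0.018,"dy":-0.0365,"dz":0.143,"hand":1},{"wx":5.8,"wy":1.3,"wz":-20.4,"dx":-0.018,"dy":-0.0365,"dz":0.143,"hand":1},{"wx":5.8,"wy":1.3,"wz":-20.4,"dx":-0.018,"dy":-0.0365,"dz":0.143,"hand":1},{"wx":5.8,"wy":1.3,"wz":-20.4,"dx":-0.018,"dy":-0.0396,"dz":0.173,"hand":1},{"wx":5.8,"wy":1.3,"wz":-20.4,"dx":-0.018,"dy":-0.0426,"dz":0.2026,"hand":1},{"wx":5.8,"wy":1.3,"wz":-20.4,"dx":-0.018,"dy":-0.0426,"dz":0.2026,"hand":1},{"wx":5.8,"wy":1.3,"wz":-20.4,"dx":-0.018,"dy":-0.0426,"dz":0.2026,"hand":-1},{"wx":5.8,"wy":1.3,"wz":-20.4,"dx":-0.018,"dy":-0.0426,"dz":0.2026,"hand":-1},{"wx":5.8,"wy":1.3,"wz":-20.4,"dx":-0.018,"dy":-0.0426,"dz":0.2026,"hand":-1},{"wx":5.8,"wy":1.3,"wz":-20.4,"dx":-0.018,"dy":-0.0426,"dz":0.2026,"hand":-1},{"wx":5.8,"wy":1.3,"wz":-20.4,"dx":-0.018,"dy":-0.0426,"dz":0.2026,"hand":-1},{"wx":5.8,"wy":1.3,"wz":-20.4,"dx":-0.018,"dy":-0.0426,"dz":0.2026,"hand":-1},{"wx":5.8,"wy":1.3,"wz":-20.4,"dx":-0.018,"dy":-0.0426,"dz":0.2026,"hand":-1},{"wx":5.8,"wy":1.3,"wz":-20.4,"dx":-0.018,"dy":-0.0426,"dz":0.2026,"hand":-1}]'
python3 - <<'E'
from go import *
s=sensors.state();print(s['contact_force'],s['gripper_width'])
# lift along floor normal, then above dish aligned (tool x at -13deg), then down
M=T();n=-M[:3,2]
a=np.radians(-13);Rd=frame([0,0,-1],[np.cos(a),np.sin(a),0])
delta(M[:3,3]+.1*n,M[:3,:3]);delta([.613,-.257,.15],Rd)
E
```

```text
time: 4.2
tool_pos: [0.5652, 0.053, 0.0495]
tool_rot: [-0.05, 0.987, 0.153, 0.014]
contact_force: [-0.7, -1.6, 7.0]
gripper_width: 0.263
[-0.6568 -1.6433  6.9735] 0.26258898152402615
d [-0.  -0.  -0.1] w [0. 0. 0.] rows 2.4 0.0
d [-0.0436  0.2991 -0.131 ] w [-5.9 -1.  30.6] rows 7.9 4.4
```

```bash
python3 -m pendant '[{"wx":0,"wy":0,"wz":0,"dx":0,"dy":0,"dz":-0.04,"hand":-1},{"wx":0,"wy":0,"wz":0,"dx":0,"dy":0,"dz":-0.08,"hand":-1},{"wx":0,"wy":0,"wz":0,"dx":0,"dy":0,"dz":-0.1,"hand":-1},{"wx":-5.9,"wy":-1,"wz":30.6,"dx":-0.044,"dy":0.299,"dz":-0.131,"hand":-1},{"wx":-5.9,"wy":-1,"wz":30.6,"dx":-0.044,"dy":0.299,"dz":-0.131,"hand":-1},{"wx":-5.9,"wy":-1,"wz":30.6,"dx":-0.044,"dy":0.299,"dz":-0.131,"hand":-1},{"wx":-5.9,"wy":-1,"wz":30.6,"dx":-0.044,"dy":0.299,"dz":-0.131,"hand":-1},{"wx":-5.9,"wy":-1,"wz":30.6,"dx":-0.044,"dy":0.299,"dz":-0.131,"hand":-1},{"wx":-5.9,"wy":-1,"wz":30.6,"dx":-0.044,"dy":0.299,"dz":-0.131,"hand":-1},{"wx":-5.9,"wy":-1,"wz":30.6,"dx":-0.044,"dy":0.299,"dz":-0.131,"hand":-1},{"wx":-5.9,"wy":-1,"wz":30.6,"dx":-0.044,"dy":0.299,"dz":-0.131,"hand":-1},{"wx":-5.9,"wy":-1,"wz":30.6,"dx":-0.044,"dy":0.299,"dz":-0.131,"hand":-1}]'
python3 - <<'E'
from go import *
a=np.radians(-13);Rd=frame([0,0,-1],[np.cos(a),np.sin(a),0])
delta([.613,-.257,.031],Rd)
E
```

```text
time: 5.2
tool_pos: [0.6112, -0.2603, 0.1474]
tool_rot: [0.0, 0.993, -0.115, -0.002]
contact_force: [-0.4, 1.0, -0.5]
gripper_width: 0.267
d [ 0.0014 -0.0038  0.1164] w [ 0.1  0.2 -0.2] rows 2.8 0.0
```

```bash
python3 -m pendant '[{"wx":0,"wy":0,"wz":0,"dx":0.001,"dy":-0.003,"dz":0.04,"hand":-1},{"wx":0,"wy":0,"wz":0,"dx":0.001,"dy":-0.003,"dz":0.08,"hand":-1},{"wx":0,"wy":0,"wz":0,"dx":0.001,"dy":-0.003,"dz":0.1,"hand":-1},{"wx":0,"wy":0,"wz":0,"dx":0.001,"dy":-0.003,"dz":0.116,"hand":-1},{"wx":0,"wy":0,"wz":0,"dx":0.001,"dy":-0.003,"dz":0.116,"hand":-1},{"wx":0,"wy":0,"wz":0,"dx":0.001,"dy":-0.003,"dz":0.116,"hand":-0.1},{"wx":0,"wy":0,"wz":0,"dx":0.001,"dy":-0.003,"dz":0.116,"hand":-0.1},{"wx":0,"wy":0,"wz":0,"dx":0.001,"dy":-0.003,"dz":0.116,"hand":-0.1},{"wx":0,"wy":0,"wz":0,"dx":0.001,"dy":-0.003,"dz":0.08,"hand":-0.1},{"wx":0,"wy":0,"wz":0,"dx":0.001,"dy":-0.003,"dz":0.04,"hand":-0.1},{"wx":0,"wy":0,"wz":0,"dx":0.001,"dy":-0.003,"dz":0,"hand":0.4},{"wx":0,"wy":0,"wz":0,"dx":0.001,"dy":-0.003,"dz":-0.04,"hand":1}]'
python3 look.py w3; python3 - <<'E'
from go import *
print(sensors.state()['joint_pos'])
# next look: above scoop, tool x along +y (j6 about 0), level
delta([.50,.33,.29],frame([0,0,-1],[.23,.97,0]))
E
```

```text
time: 6.2
tool_pos: [0.6129, -0.2538, 0.1897]
tool_rot: [-0.0, 0.994, -0.113, -0.002]
contact_force: [0.6, 0.1, -0.1]
gripper_width: 0.719
[[ 0.9746 -0.2241 -0.0035  0.6129]
 [-0.2241 -0.9746  0.0004 -0.2538]
 [-0.0035  0.0004 -1.      0.1897]
 [ 0.      0.      0.      1.    ]]
[-0.504   0.1774  1.5604 -0.0013  1.3908  1.2928]
d [-0.2443 -0.5445 -0.0944] w [  0.8  -0.3 -89.6] rows 14.5 12.5
```

```bash
python3 -m pendant '[{"wx":0,"wy":0,"wz":-45,"dx":-0.246,"dy":-0.595,"dz":-0.094,"hand":1},{"wx":0,"wy":0,"wz":-89.6,"dx":-0.246,"dy":-0.595,"dz":-0.094,"hand":1},{"wx":0,"wy":0,"wz":-89.6,"dx":-0.246,"dy":-0.595,"dz":-0.094,"hand":1},{"wx":0,"wy":0,"wz":-89.6,"dx":-0.246,"dy":-0.595,"dz":-0.094,"hand":1},{"wx":0,"wy":0,"wz":-89.6,"dx":-0.246,"dy":-0.595,"dz":-0.094,"hand":1},{"wx":0,"wy":0,"wz":-89.6,"dx":-0.246,"dy":-0.595,"dz":-0.094,"hand":1},{"wx":0,"wy":0,"wz":-89.6,"dx":-0.246,"dy":-0.595,"dz":-0.094,"hand":1},{"wx":0,"wy":0,"wz":-89.6,"dx":-0.246,"dy":-0.595,"dz":-0.094,"hand":1},{"wx":0,"wy":0,"wz":-89.6,"dx":-0.246,"dy":-0.595,"dz":-0.094,"hand":1},{"wx":0,"wy":0,"wz":-89.6,"dx":-0.246,"dy":-0.595,"dz":-0.094,"hand":1},{"wx":0,"wy":0,"wz":-89.6,"dx":-0.246,"dy":-0.595,"dz":-0.094,"hand":1},{"wx":0,"wy":0,"wz":-89.6,"dx":-0.246,"dy":-0.595,"dz":-0.094,"hand":1},{"wx":0,"wy":0,"wz":-89.6,"dx":-0.246,"dy":-0.595,"dz":-0.094,"hand":1},{"wx":0,"wy":0,"wz":-89.6,"dx":-0.246,"dy":-0.595,"dz":-0.094,"hand":1},{"wx":0,"wy":0,"wz":-89.6,"dx":-0.246,"dy":-0.595,"dz":-0.094,"hand":1},{"wx":0,"wy":0,"wz":-89.6,"dx":-0.246,"dy":-0.595,"dz":-0.094,"hand":1},{"wx":0,"wy":0,"wz":-89.6,"dx":-0.246,"dy":-0.595,"dz":-0.094,"hand":1}]'
python3 look.py w4; python3 - <<'E'
import cv2,numpy as np
cv2.imwrite('pics/w34.png',np.hstack([cv2.imread('pics/w3.png')[:,:,:],cv2.imread('pics/w4.png')])[:, :][::1, ::1]) 
a=cv2.imread('pics/w34.png');cv2.imwrite('pics/w34.png',cv2.resize(a,(800,300)))
from h import *
print(sensors.state()['joint_pos'])
E
```

```text
time: 7.67
tool_pos: [0.5057, 0.3855, 0.2837]
tool_rot: [-0.002, 0.783, 0.622, 0.0]
contact_force: [-0.2, -0.2, -0.7]
gripper_width: 1.0
[[ 0.2255  0.9742 -0.002   0.5057]
 [ 0.9742 -0.2255  0.0036  0.3855]
 [ 0.003  -0.0028 -1.      0.2837]
 [ 0.      0.      0.      1.    ]]
[0.52968457 0.05926854 1.55116489 0.00229593 1.5325909  0.75869085]
```

View pics/w34.png

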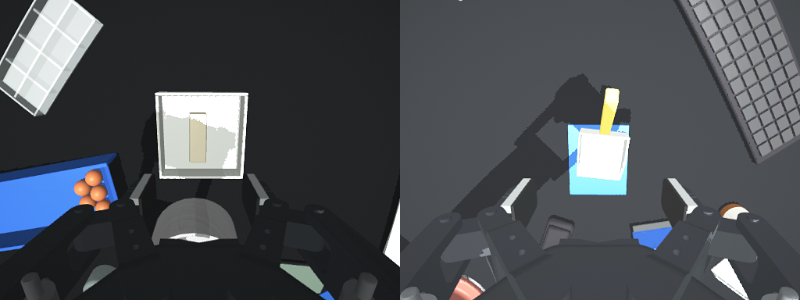

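The left panel (w3) shows the bar lying inside the dish. The right panel (w4) shows the scoop at about (602,155) with its handle at (608,110).

```bash
python3 - <<'E'
from go import *
z=np.load('pics/w4.npz');p,d,M=z['p'],z['d'],z['M'];X=cloud('wrist',p,d,M);h=hsv(p);H,S,V=h[...,0],h[...,1],h[...,2]
yy,xx=np.mgrid[:384,:512];roi=(xx>200)&(xx<305)&(yy>100)&(yy<255)
m=roi&(H>18)&(H<36)&(S>120)&(X[...,2]>.02);m=cv2.erode(m.astype(np.uint8),np.ones((3,3)))>0;Q=X[m]
for r in range(3):
    c=Q.mean(0);u,s,vt=np.linalg.svd(Q-c,full_matrices=False);res=(Q-c)@vt[2];Q=Q[abs(res)<.004]
ax=vt[0]*np.sign(vt[0][2]);print('handle',len(Q),c,ax,'lean',np.degrees(np.arccos(ax[2])),'dir',np.degrees(np.arctan2(-ax[1],-ax[0])),'width spread',np.ptp((Q-c)@vt[1]),np.ptp((Q-c)@vt[0]),'normal',vt[2],'max',Q.max(0))
hi=Q[Q[:,2]>.08];print('hi',hi.mean(0)); 
blue=roi&(H>85)&(H<130)&(S>80)&(X[...,2]<.02);Q=X[blue];print('mat',cv2.minAreaRect(Q[:,:2].astype(np.float32)),np.median(Q[:,2]))
sc=roi&(S<60)&(V>90)&(X[...,2]>-.005)&(X[...,2]<.06)
nl,lab,st,ce=cv2.connectedComponentsWithStats(sc.astype(np.uint8));i=1+st[1:,4].argmax();Q=X[lab==i]
print('scoop',st[i],cv2.minAreaRect(Q[:,:2].astype(np.float32)),Q[:,2].min(),Q[:,2].max())
f=np.array([-M[0,0],-M[1,0]]);f/=np.hypot(*f);l=np.array([-f[1],f[0]])
print('f',f,'along',np.percentile(Q[:,:2]@f,[.2,1,50,99,99.8]),'lat',np.percentile(Q[:,:2]@l,[.2,1,50,99,99.8]))
lo=Q[Q[:,2]<.008];print('floor',cv2.minAreaRect(lo[:,:2].astype(np.float32)),np.median(lo[:,2]))
hiw=Q[Q[:,2]>.036];print('walls',len(hiw),cv2.minAreaRect(hiw[:,:2].astype(np.float32)),np.median(hiw[:,2]),hiw[:,2].max())
cv2.imwrite('pics/w4c.png',cv2.resize(p[90:260,190:320,::-1],None,fx=4,fy=3.5,interpolation=2))
E
```

```text
handle 409 [0.5206 0.4027 0.0874] [0.1594 0.5556 0.816 ] lean 35.31340718315811 dir -106.00387876281948 width spread 0.01647681630011367 0.09435605707460117 normal [ 0.3062  0.758  -0.5759] max [0.5322 0.4287 0.1237]
hi [0.5234 0.4116 0.1005]
mat ((0.4878021478652954, 0.3219403028488159), (0.17562179267406464, 0.12164866179227829), 76.74889373779297) 0.002505409608145326
scoop [ 215  161   80   70 3936] ((0.4918363094329834, 0.32691043615341187), (0.11374326795339584, 0.12096112966537476), 77.09963989257812) -0.001954345973016469 0.049508124837721934
f [-0.2255 -0.9742] along [-0.4861 -0.4831 -0.4329 -0.3775 -0.3744] lat [0.3494 0.3619 0.4103 0.4584 0.4633]
floor ((0.4918363094329834, 0.32691043615341187), (0.11374326795339584, 0.12096112966537476), 77.09963989257812) 0.0044990430072286425
walls 448 ((0.5012729167938232, 0.34325993061065674), (0.06120552122592926, 0.08921022713184357), 70.56449127197266) 0.044643232672924305 0.049508124837721934
```

View pics/w4c.png

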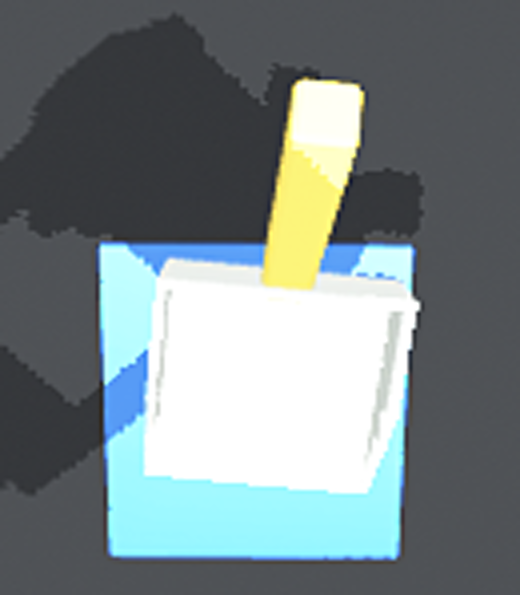

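```bash
python3 - <<'E'
from go import *
a=np.radians(-108.5);F=np.array([np.cos(a),np.sin(a),0]);O=np.array([.4945,.3235,.004]);U=np.array([0,0,1])
s,c=np.sin(np.radians(35)),np.cos(np.radians(35))
Rg=frame(s*F-c*U,-F);G=O-.1045*F+.0978*U;print(G)
delta(G-.09*Rg[:,2],Rg);delta(G,Rg)
E
```

```text
[0.5277 0.4226 0.1018]
d [0.0946 0.0169 0.1076] w [  1.5 -35.    5.3] rows 3.5 4.9
d [0.0432 0.0123 0.1813] w [  1.5 -35.    5.3] rows 4.5 4.9
```

```bash
python3 -m pendant '[{"wx":1.5,"wy":-35,"wz":5.3,"dx":0.0946,"dy":0.0169,"dz":0.1076,"hand":1},{"wx":1.5,"wy":-35,"wz":5.3,"dx":0.0946,"dy":0.0169,"dz":0.1076,"hand":1},{"wx":1.5,"wy":-35,"wz":5.3,"dx":0.0946,"dy":0.0169,"dz":0.1076,"hand":1},{"wx":1.5,"wy":-35,"wz":5.3,"dx":0.0946,"dy":0.0169,"dz":0.1076,"hand":1},{"wx":1.5,"wy":-35,"wz":5.3,"dx":0.0946,"dy":0.0169,"dz":0.1076,"hand":1},{"wx":1.5,"wy":-35,"wz":5.3,"dx":0.0946,"dy":0.0169,"dz":0.1076,"hand":1},{"wx":1.5,"wy":-35,"wz":5.3,"dx":0.0774,"dy":0.0154,"dz":0.132,"hand":0.6},{"wx":1.5,"wy":-35,"wz":5.3,"dx":0.0603,"dy":0.0138,"dz":0.157,"hand":0.3},{"wx":1.5,"wy":-35,"wz":5.3,"dx":0.0432,"dy":0.0123,"dz":0.1813,"hand":0},{"wx":1.5,"wy":-35,"wz":5.3,"dx":0.0432,"dy":0.0123,"dz":0.1813,"hand":0},{"wx":1.5,"wy":-35,"wz":5.3,"dx":0.0432,"dy":0.0123,"dz":0.1813,"hand":0}]'
python3 look.py w5; python3 - <<'E'
from go import *
print(sensors.state()['joint_pos'])
z=np.load('pics/w5.npz');p,d,M=z['p'],z['d'],z['M'];X=cloud('wrist',p,d,M);Y=(X-M[:3,3])@M[:3,:3]
h=hsv(p);H,S,V=h[...,0],h[...,1],h[...,2]
m=(H>18)&(H<36)&(S>90)&(abs(Y[...,2])<.05)&(abs(Y[...,1])<.04);Q=Y[m];print('handle in tool',len(Q),Q.mean(0),np.percentile(Q,[2,98],axis=0))
c=Q.mean(0);vt=np.linalg.svd(Q-c,full_matrices=False)[2];print(vt)
E
```

```text
time: 8.63
tool_pos: [0.5282, 0.4179, 0.1011]
tool_rot: [0.174, 0.776, 0.555, -0.246]
contact_force: [-0.3, 1.1, -0.3]
gripper_width: 0.505
[[ 0.2639  0.9461 -0.1877  0.5282]
 [ 0.7746 -0.3239 -0.5432  0.4179]
 [-0.5747 -0.002  -0.8183  0.1011]
 [ 0.      0.      0.      1.    ]]
[ 0.6783  0.6149  1.2516 -0.3191  1.7962  1.0192]
handle in tool 3214 [ 0.0145 -0.0008 -0.0116] [[ 0.0061 -0.0094 -0.0333]
 [ 0.0166  0.0076  0.0439]]
[[-0.0587  0.0036 -0.9983]
 [-0.0149  0.9999  0.0045]
 [-0.9982 -0.0152  0.0587]]
```

View pics/w5.png

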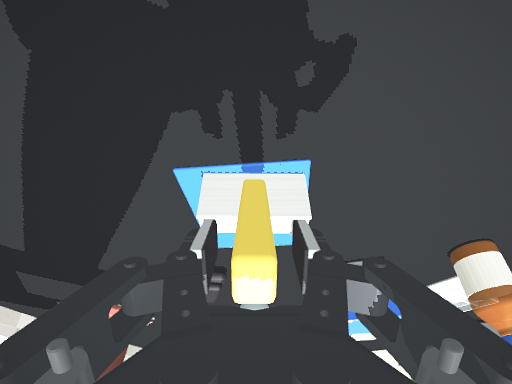

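Picture 6 (w5) shows the handle centred between the fingers at about (255,230). Next I'll close and lift.

```bash
python3 -m pendant '[{"wx":0,"wy":0,"wz":0,"dx":0,"dy":0,"dz":0,"hand":-1},{"wx":0,"wy":0,"wz":0,"dx":0,"dy":0,"dz":0,"hand":-1},{"wx":0,"wy":0,"wz":0,"dx":0,"dy":0,"dz":0,"hand":-1},{"wx":0,"wy":0,"wz":0,"dx":0,"dy":0,"dz":0,"hand":-1},{"wx":0,"wy":0,"wz":0,"dx":0,"dy":0,"dz":0,"hand":-1},{"wx":0,"wy":0,"wz":0,"dx":0,"dy":0,"dz":0,"hand":-1}]'
python3 - <<'E'
from go import *
M=T();a=np.radians(-108.5);F=np.array([np.cos(a),np.sin(a),0]);O=np.array([.4945,.3235,.004]);s=sensors.state();print(s['contact_force'],s['gripper_width'])
Ms=np.eye(4);Ms[:3,:3]=np.c_[F,np.cross([0,0,1],F),[0,0,1]];Ms[:3,3]=O
G=np.linalg.inv(Ms)@M;np.save('grasp.npy',G);print('TCP in scoop frame\n',G)
# staging: heading -94, level, lip at tray s=30, floor underside 0.12 above bench
def pose(lip,pitch,head,G=G):   # pitch deg lip-down
    a=np.radians(head);b=np.radians(pitch);F=np.array([np.cos(a)*np.cos(b),np.sin(a)*np.cos(b),-np.sin(b)]);Y=np.array([-np.sin(a),np.cos(a),0]);S=np.eye(4);S[:3,:3]=np.c_[F,Y,np.cross(F,Y)];S[:3,3]=np.array(lip)-.05*F;return S@G
lift=M.copy();lift[2,3]+=.12;N=delta(lift[:3,3],lift[:3,:3])
P=pose([.5655,-.02,.12],6,-94);delta(P[:3,3],P[:3,:3]);print(P)
E
```

```text
time: 9.18
tool_pos: [0.5299, 0.4215, 0.1041]
tool_rot: [0.175, 0.776, 0.556, -0.243]
contact_force: [1.3, 1.4, 6.0]
gripper_width: 0.198
[1.2611 1.4137 6.0461] 0.19829801212857776
TCP in scoop frame
 [[-0.8206  0.0041  0.5714 -0.1041]
 [ 0.0047  1.     -0.0005  0.0025]
 [-0.5714  0.0022 -0.8206  0.1001]
 [ 0.      0.      0.      1.    ]]
d [-0.0686  0.0003 -0.0985] w [0. 0. 0.] rows 2.9 0.0
d [-0.2948  0.1419  0.0454] w [ -7.6   6.  -12.3] rows 7.9 2.2
[[ 0.0658  0.9972 -0.0342  0.5779]
 [ 0.8734 -0.0741 -0.4813  0.1223]
 [-0.4825  0.0018 -0.8759  0.2357]
 [ 0.      0.      0.      1.    ]]
```

```bash
python3 -m pendant '[{"wx":0,"wy":0,"wz":0,"dx":-0.0229,"dy":0,"dz":-0.0328,"hand":-1},{"wx":0,"wy":0,"wz":0,"dx":-0.0457,"dy":0,"dz":-0.0656,"hand":-1},{"wx":0,"wy":0,"wz":0,"dx":-0.0686,"dy":0,"dz":-0.0985,"hand":-1},{"wx":-7.6,"wy":6,"wz":-12.3,"dx":-0.106,"dy":0.0237,"dz":-0.0745,"hand":-1},{"wx":-7.6,"wy":6,"wz":-12.3,"dx":-0.144,"dy":0.0473,"dz":-0.0505,"hand":-1},{"wx":-7.6,"wy":6,"wz":-12.3,"dx":-0.182,"dy":0.071,"dz":-0.0265,"hand":-1},{"wx":-7.6,"wy":6,"wz":-12.3,"dx":-0.22,"dy":0.0946,"dz":-0.0025,"hand":-1},{"wx":-7.6,"wy":6,"wz":-12.3,"dx":-0.257,"dy":0.118,"dz":0.0215,"hand":-1},{"wx":-7.6,"wy":6,"wz":-12.3,"dx":-0.28,"dy":0.132,"dz":0.036,"hand":-1},{"wx":-7.6,"wy":6,"wz":-12.3,"dx":-0.2948,"dy":0.1419,"dz":0.0454,"hand":-1},{"wx":-7.6,"wy":6,"wz":-12.3,"dx":-0.2948,"dy":0.1419,"dz":0.0454,"hand":-1},{"wx":-7.6,"wy":6,"wz":-12.3,"dx":-0.2948,"dy":0.1419,"dz":0.0454,"hand":-1}]'
python3 - <<'E'
from go import *
s=sensors.state();print(s['joint_pos'],s['contact_force'],s['ft_torque']);M=T();print(M)
ims=[]
for n in('scene','side'):
    p,d=cams.grab_frame(n);np.savez(f'pics/{n}1.npz',p=p,d=d,M=M)
    u=project(n,[[.566,0,.08]])[0].astype(int);x0=max(u[0]-60,0);y0=max(u[1]-70,0);ims.append(cv2.resize(p[y0:y0+130,x0:x0+120,::-1],(400,433),interpolation=2));print(n,x0,y0)
cv2.imwrite('pics/st.png',np.hstack(ims))
E
```

```text
time: 10.18
tool_pos: [0.5772, 0.1186, 0.2333]
tool_rot: [0.169, 0.711, 0.657, -0.184]
contact_force: [-0.4, 2.0, -2.0]
gripper_width: 0.201
[ 0.2775  0.113   1.6324 -0.4706  1.5868  0.3949] [-0.4441  2.024  -2.0311] [ 0.6447 -0.0538 -0.0077]
[[ 0.069   0.9968 -0.0398  0.5772]
 [ 0.8721 -0.0796 -0.4827  0.1186]
 [-0.4844 -0.0014 -0.8749  0.2333]
 [ 0.      0.      0.      1.    ]]
scene 179 122
side 195 116
```

View pics/st.png

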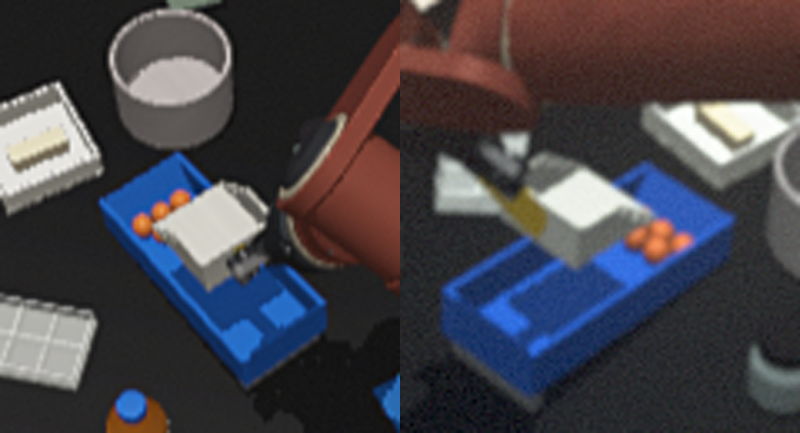

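```bash
python3 - <<'E'
from go import *
G=np.load('grasp.npy')
for n in('scene','side'):
    z=np.load(f'pics/{n}1.npz');p,d,M=z['p'],z['d'],z['M'];X=cloud(n,p,d);S=M@np.linalg.inv(G)
    Y=(X-S[:3,3])@S[:3,:3];h=hsv(p)
    m=(abs(Y[...,0])<.07)&(abs(Y[...,1])<.06)&(Y[...,2]>-.02)&(Y[...,2]<.06)&(h[...,1]<70)&(h[...,2]>60)
    Q=Y[m&(abs(Y[...,2])<.012)&(abs(Y[...,1])<.03)&(abs(Y[...,0])<.04)]
    for _ in range(3):
        A=np.c_[Q[:,:2],np.ones(len(Q))];c=np.linalg.lstsq(A,Q[:,2],rcond=None)[0];r=Q[:,2]-A@c;Q=Q[abs(r)<max(.002,2*r.std())]
    print(n,'floor z=',c,'deg',np.degrees(c[:2]),len(Q),r.std())
    P=Y[m];print(' x',np.percentile(P[:,0],[.5,2,98,99.5]),'y',np.percentile(P[:,1],[.5,2,98,99.5]))
    f=m&(abs(Y[...,2]-(Y[...,:2]@c[:2]+c[2]))<.005);P=Y[f];print(' floor rect',cv2.minAreaRect(P[:,:2].astype(np.float32)),np.percentile(P[:,0],[99,99.8]))
    fr=P[P[:,0]>.03];print(' front y',np.percentile(fr[:,1],[1,99]))
    # tray rim in this camera, in tray frame (origin .567,.011 heading -94, pitch 6)
    a=np.radians(-94);b=np.radians(6);F=np.array([np.cos(a)*np.cos(b),np.sin(a)*np.cos(b),-np.sin(b)]);yv=np.array([-np.sin(a),np.cos(a),0]);Rt=np.c_[F,yv,np.cross(F,yv)]
    W=(X-np.array([.567,.011,.02]))@Rt;bl=(h[...,0]>100)&(h[...,0]<130)&(h[...,1]>120)&(abs(W[...,0])<.16)&(abs(W[...,1])<.075)
    k=bl&(abs(W[...,2]-.045)<.004);P=W[k];print(' tray rim rect',len(P),cv2.minAreaRect(P[:,:2].astype(np.float32)),np.median(P[:,2]))
    k=bl&(abs(W[...,2])<.006)&(abs(W[...,1])<.04)&(W[...,0]<-.0)&(W[...,0]>-.12);P=W[k];A=np.c_[P[:,:2],np.ones(len(P))];print(' tray floor',np.linalg.lstsq(A,P[:,2],rcond=None)[0],len(P))
    k=(h[...,0]<14)&(h[...,1]>150)&(abs(W[...,1])<.05)&(W[...,0]>.03)&(W[...,0]<.13);P=W[k];print(' balls',P.mean(0),P.min(0),P.max(0))
z=np.load('pics/w2.npz');X=cloud('wrist',z['p'],z['d'],z['M']);h=hsv(z['p']);W=(X-np.array([.567,.011,.02]))@Rt;k=(h[...,0]>100)&(h[...,0]<130)&(h[...,1]>120)&(abs(W[...,2]-.044)<.004)&(abs(W[...,1])<.075)&(abs(W[...,0])<.16);P=W[k];print('wrist rim',cv2.minAreaRect(P[:,:2].astype(np.float32)),np.percentile(P[:,0],[.3,99.7]))
E
```

```text
scene floor z= [-0.0052  0.0112  0.0018] deg [-0.2986  0.6418] 230 0.0016874213872914298
 x [-0.0534 -0.0525  0.0455  0.0464] y [-0.0393 -0.0387  0.0489  0.0494]
 floor rect ((-0.0020410753786563873, 0.005168646574020386), (0.10057145357131958, 0.08901948481798172), 0.5443863272666931) [0.0463 0.0478]
 front y [-0.0381  0.0479]
 tray rim rect 266 ((-0.0026662200689315796, 0.002744760364294052), (0.10955743491649628, 0.268696665763855), 89.96807861328125) 0.04461891532393647
 tray floor [-0.0089  0.0028 -0.0001] 446
 balls [0.0871 0.0093 0.0198] [ 0.0673 -0.0313  0.0081] [0.0963 0.0383 0.0276]
side floor z= [-0.0046  0.0074 -0.0015] deg [-0.2617  0.4227] 137 0.0013945908318602606
 x [-0.0641 -0.0559  0.0438  0.0453] y [-0.046  -0.0449  0.0448  0.046 ]
 floor rect ((-0.00455794483423233, 0.0013174302875995636), (0.10236592590808868, 0.09083624929189682), 0.006705956999212503) [0.0454 0.0466]
 front y [-0.0429  0.0465]
 tray rim rect 245 ((-0.004352152347564697, -0.0005264654755592346), (0.266574889421463, 0.11056845635175705), 0.042062997817993164) 0.04277054580322186
 tray floor [ 0.0005 -0.0052 -0.0019] 438
 balls [ 0.0755 -0.0068  0.0177] [ 0.0598 -0.0274  0.0098] [0.097  0.0129 0.025 ]
wrist rim ((-0.002587035298347473, 0.0013759620487689972), (0.26706480979919434, 0.10960946977138519), 0.04823528602719307) [-0.1356  0.1301]
```

```bash
cat > tr.py <<'E'
from go import *
G=np.load('grasp.npy')
dS=np.eye(4);dS[:3,:3]=R.from_euler('x',.5,degrees=True).as_matrix();dS[:3,3]=[-.002,.003,-.001]
G2=np.linalg.inv(dS)@G
def scoop(lip,pitch,head=-94.):
    a=np.radians(head);b=np.radians(pitch);F=np.array([np.cos(a)*np.cos(b),np.sin(a)*np.cos(b),-np.sin(b)]);Y=np.array([-np.sin(a),np.cos(a),0]);S=np.eye(4);S[:3,:3]=np.c_[F,Y,np.cross(F,Y)];S[:3,3]=np.array(lip)-.05*F;return S@G2
a=np.radians(-94);b=np.radians(6);_F=np.array([np.cos(a)*np.cos(b),np.sin(a)*np.cos(b),-np.sin(b)]);_Y=np.array([-np.sin(a),np.cos(a),0]);RT=np.c_[_F,_Y,np.cross(_F,_Y)];OT=np.array([.567,.011,.02])
def intray(s,h,rel,y=.0025):  # lip at s,h over floor; rel pitch lip-down vs floor
    return scoop(OT+RT@[s,y,h],6+rel)
def where(M=None):
    S=(T() if M is None else M)@np.linalg.inv(G2);L=RT.T@(S[:3,3]+.05*S[:3,0]-OT);H=RT.T@(S[:3,3]-.05*S[:3,0]-OT);f=RT.T@S[:3,:3]
    print('lip s,y,h mm',(L*1e3).round(1),'heel h',(H[2]*1e3).round(1),'rel pitch',np.degrees(np.arcsin(-f[2,0])).round(1),'yaw',np.degrees(np.arctan2(f[1,0],f[0,0])).round(1),'roll',np.degrees(f[2,1]).round(1),'F',sensors.state()['contact_force'].round(1),sensors.state()['time'],'j4',sensors.state()['joint_pos'][3].round(2))
E
python3 - <<'E'
from tr import *
print(T()[:3,3]);where()
M=None
for q in[(.035,.06,2),(.035,.01,2)]:
    P=intray(*q);delta(P[:3,3],P[:3,:3])
E
```

```text
[0.5769 0.1216 0.2329]
lip s,y,h mm [19.6  1.9 99.2] heel h 99.1 rel pitch -0.1 yaw -0.1 roll 0.3 F [ 0.4 -0.1 -1.2] 10.2833 j4 -0.47
d [0.0037 0.0009 0.0386] w [ 0.2  2.1 -0.3] rows 0.9 0.3
d [0.0323 0.0009 0.0796] w [ 0.2  2.1 -0.3] rows 2.1 0.3
```

```bash
sed -i 's/\[-.002,.003,-.001\]/[0,.003,-.001]/' tr.py
python3 -m pendant '[{"wx":0.2,"wy":2.1,"wz":-0.3,"dx":0.003,"dy":0.001,"dz":0.037,"hand":-1},{"wx":0.2,"wy":2.1,"wz":-0.3,"dx":0.012,"dy":0.001,"dz":0.05,"hand":-1},{"wx":0.2,"wy":2.1,"wz":-0.3,"dx":0.021,"dy":0.001,"dz":0.063,"hand":-1},{"wx":0.2,"wy":2.1,"wz":-0.3,"dx":0.032,"dy":0.001,"dz":0.0785,"hand":-1},{"wx":0.2,"wy":2.1,"wz":-0.3,"dx":0.032,"dy":0.001,"dz":0.0785,"hand":-1},{"wx":0.2,"wy":2.1,"wz":-0.3,"dx":0.032,"dy":0.001,"dz":0.0785,"hand":-1}]'
python3 - <<'E'
from tr import *
where()
for q in[(.035,.0,2)]:
    P=intray(*q);delta(P[:3,3],P[:3,:3])
E
```

```text
time: 10.78
tool_pos: [0.5758, 0.1122, 0.147]
tool_rot: [0.155, 0.711, 0.664, -0.175]
contact_force: [0.6, -0.4, -1.1]
gripper_width: 0.201
lip s,y,h mm [36.5  1.2  9.6] heel h 12.9 rel pitch 1.9 yaw 0.1 roll -0.3 F [ 0.6 -0.4 -1.1] 10.7833 j4 -0.44
d [0.0061 0.0012 0.0071] w [-0.2  0.1  0.2] rows 0.2 0.0
```

```bash
python3 -m pendant '[{"wx":0,"wy":0,"wz":0,"dx":0.0033,"dy":0.001,"dz":0.005,"hand":-1},{"wx":0,"wy":0,"wz":0,"dx":0.0033,"dy":0.001,"dz":0.005,"hand":-1}]'; python3 -c "
from tr import *
where()"; python3 -m pendant '[{"wx":0,"wy":0,"wz":0,"dx":0.0011,"dy":0,"dz":0.0017,"hand":-1},{"wx":0,"wy":0,"wz":0,"dx":0.0011,"dy":0,"dz":0.0017,"hand":-1}]'; python3 -c "
from tr import *
where()"
```

```text
time: 10.95
tool_pos: [0.5784, 0.1124, 0.1432]
tool_rot: [0.156, 0.711, 0.663, -0.172]
contact_force: [-1.0, -0.8, -2.3]
gripper_width: 0.203
lip s,y,h mm [36.3  4.2  5.5] heel h 8.9 rel pitch 2.0 yaw 0.1 roll 0.0 F [-1.  -0.8 -2.3] 10.95 j4 -0.44
time: 11.12
tool_pos: [0.5782, 0.1121, 0.1413]
tool_rot: [0.156, 0.712, 0.663, -0.173]
contact_force: [0.1, 0.2, -1.7]
gripper_width: 0.201
lip s,y,h mm [36.8  3.9  3.7] heel h 7.1 rel pitch 2.0 yaw 0.0 roll 0.0 F [ 0.1  0.2 -1.7] 11.1167 j4 -0.44
```

```bash
for i in 1; do python3 -m pendant '[{"wx":0,"wy":0,"wz":0,"dx":0.0011,"dy":-0.001,"dz":0.0017,"hand":-1},{"wx":0,"wy":0,"wz":0,"dx":0.0011,"dy":-0.001,"dz":0.0017,"hand":-1}]'; python3 -c "
from tr import *
where()"; done;  python3 -m pendant '[{"wx":0,"wy":0,"wz":0,"dx":0.0005,"dy":0,"dz":0.0008,"hand":-1},{"wx":0,"wy":0,"wz":0,"dx":0.0005,"dy":0,"dz":0.0008,"hand":-1}]'; python3 -c "
from tr import *
where()"
```

```text
time: 11.28
tool_pos: [0.5768, 0.1121, 0.1389]
tool_rot: [0.156, 0.712, 0.663, -0.173]
contact_force: [0.4, 0.3, -2.6]
gripper_width: 0.203
lip s,y,h mm [37.2  2.3  1.3] heel h 4.7 rel pitch 2.0 yaw 0.0 roll -0.0 F [ 0.4  0.3 -2.6] 11.2833 j4 -0.44
time: 11.45
tool_pos: [0.5768, 0.1121, 0.1378]
tool_rot: [0.156, 0.712, 0.663, -0.173]
contact_force: [-0.2, -0.0, -2.4]
gripper_width: 0.206
lip s,y,h mm [37.3  2.4  0.3] heel h 3.7 rel pitch 1.9 yaw 0.0 roll -0.1 F [-0.2 -0.  -2.4] 11.45 j4 -0.45
```

```bash
python3 -m pendant '[{"wx":0,"wy":0,"wz":0,"dx":0.0005,"dy":0,"dz":0.0008,"hand":-1},{"wx":0,"wy":0,"wz":0,"dx":0.0005,"dy":0,"dz":0.0008,"hand":-1}]'; python3 -c "
from tr import *
where()"; python3 -m pendant '[{"wx":0,"wy":0,"wz":0,"dx":0.0005,"dy":0,"dz":0.0008,"hand":-1},{"wx":0,"wy":0,"wz":0,"dx":0.0005,"dy":0,"dz":0.0008,"hand":-1}]'; python3 -c "
from tr import *
where()"
```

```text
time: 11.62
tool_pos: [0.5771, 0.1122, 0.1373]
tool_rot: [0.156, 0.712, 0.663, -0.173]
contact_force: [-0.9, -0.8, 0.2]
gripper_width: 0.204
lip s,y,h mm [37.3  2.6 -0.1] heel h 3.2 rel pitch 1.9 yaw 0.0 roll -0.0 F [-0.9 -0.8  0.2] 11.6167 j4 -0.45
time: 11.78
tool_pos: [0.5772, 0.1124, 0.1368]
tool_rot: [0.156, 0.712, 0.663, -0.173]
contact_force: [-1.3, 1.1, 2.0]
gripper_width: 0.203
lip s,y,h mm [37.2  2.8 -0.7] heel h 2.7 rel pitch 1.9 yaw 0.0 roll -0.0 F [-1.3  1.1  2. ] 11.7833 j4 -0.45
```

```bash
python3 -c "
from tr import *
M=T();f=M[:3,:3].T@RT;print('unit s,y,n in tool axes\n',f.round(4))"
```

```text
unit s,y,n in tool axes
 [[-0.8392 -0.0006 -0.5439]
 [ 0.0036  1.     -0.0066]
 [ 0.5438 -0.0075 -0.8392]]
```

```bash
python3 -m pendant '[{"wx":0,"wy":0,"wz":0,"dx":-0.0044,"dy":0,"dz":0.0025,"hand":-1},{"wx":0,"wy":0,"wz":0,"dx":-0.0086,"dy":0,"dz":0.0052,"hand":-1},{"wx":0,"wy":0,"wz":0,"dx":-0.0128,"dy":0,"dz":0.0079,"hand":-1},{"wx":0,"wy":0,"wz":0,"dx":-0.017,"dy":0,"dz":0.0106,"hand":-1},{"wx":0,"wy":0,"wz":0,"dx":-0.0212,"dy":0,"dz":0.0133,"hand":-1},{"wx":0,"wy":0,"wz":0,"dx":-0.0254,"dy":0,"dz":0.0161,"hand":-1},{"wx":0,"wy":0,"wz":0,"dx":-0.0254,"dy":0,"dz":0.0161,"hand":-1}]'; python3 -c "
from tr import *
where()
p,d=cams.grab_frame('scene');q,e=cams.grab_frame('side')
ims=[]
for n,a in(('scene',p),('side',q)):
    u=project(n,[[.564,-.04,.04]])[0].astype(int);ims.append(cv2.resize(a[u[1]-35:u[1]+35,u[0]-35:u[0]+35,::-1],(390,390),interpolation=2))
cv2.imwrite('pics/push1.png',np.hstack(ims))"
```

```text
time: 12.37
tool_pos: [0.5749, 0.0815, 0.1334]
tool_rot: [0.156, 0.712, 0.663, -0.173]
contact_force: [0.3, 0.5, 1.9]
gripper_width: 0.201
lip s,y,h mm [68.3  2.6 -0.8] heel h 2.5 rel pitch 1.9 yaw -0.0 roll 0.0 F [0.3 0.5 1.9] 12.3667 j4 -0.46
```

View pics/push1.png

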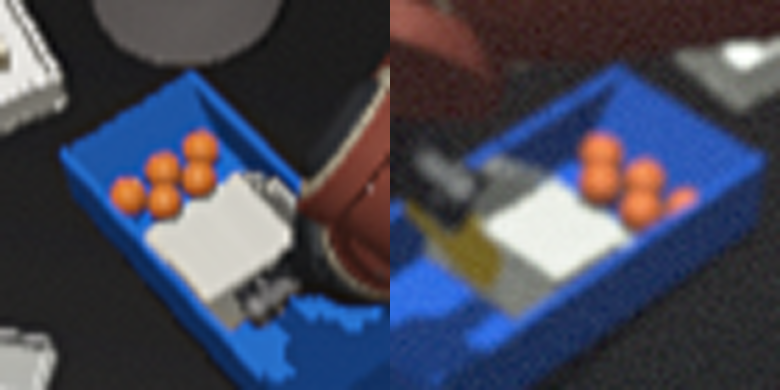

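Picture 8 shows the lip at the first row with all five balls ahead of it inside the tray. I'll keep sliding and watch the force.

```bash
python3 -m pendant '[{"wx":0,"wy":0,"wz":0,"dx":-0.0043,"dy":0,"dz":0.0026,"hand":-1},{"wx":0,"wy":0,"wz":0,"dx":-0.0085,"dy":0,"dz":0.0053,"hand":-1},{"wx":0,"wy":0,"wz":0,"dx":-0.0127,"dy":0,"dz":0.008,"hand":-1},{"wx":0,"wy":0,"wz":0,"dx":-0.0127,"dy":0,"dz":0.008,"hand":-1}]'; python3 -c "
from tr import *
where()";python3 -m pendant '[{"wx":0,"wy":0,"wz":0,"dx":-0.0034,"dy":0,"dz":0.0021,"hand":-1},{"wx":0,"wy":0,"wz":0,"dx":-0.0067,"dy":0,"dz":0.0043,"hand":-1},{"wx":0,"wy":0,"wz":0,"dx":-0.0067,"dy":0,"dz":0.0043,"hand":-1}]'; python3 -c "
from tr import *
where()"
```

```text
time: 12.8
tool_pos: [0.5737, 0.0671, 0.1318]
tool_rot: [0.156, 0.712, 0.663, -0.173]
contact_force: [0.6, 0.9, 3.0]
gripper_width: 0.204
lip s,y,h mm [82.9  2.5 -0.9] heel h 2.5 rel pitch 1.9 yaw 0.0 roll -0.0 F [0.6 0.9 3. ] 12.8 j4 -0.46
time: 13.05
tool_pos: [0.5733, 0.06, 0.1314]
tool_rot: [0.155, 0.712, 0.663, -0.172]
contact_force: [-0.4, 4.4, 4.3]
gripper_width: 0.204
lip s,y,h mm [89.8  2.5 -0.8] heel h 2.7 rel pitch 2.0 yaw 0.0 roll -0.0 F [-0.4  4.4  4.3] 13.05 j4 -0.46
```

```bash
python3 -m pendant '[{"wx":0,"wy":0,"wz":0,"dx":-0.0028,"dy":0,"dz":0.0014,"hand":-1},{"wx":0,"wy":0,"wz":0,"dx":-0.0053,"dy":0,"dz":0.003,"hand":-1},{"wx":0,"wy":0,"wz":0,"dx":-0.0053,"dy":0,"dz":0.003,"hand":-1}]'; python3 -c "
from tr import *
where()
p,d=cams.grab_frame('scene');q,e=cams.grab_frame('side')
ims=[]
for n,a in(('scene',p),('side',q)):
    u=project(n,[[.564,-.05,.04]])[0].astype(int);ims.append(cv2.resize(a[u[1]-35:u[1]+35,u[0]-35:u[0]+35,::-1],(390,390),interpolation=2))
cv2.imwrite('pics/push2.png',np.hstack(ims))"
```

```text
time: 13.3
tool_pos: [0.5731, 0.0544, 0.1312]
tool_rot: [0.155, 0.712, 0.663, -0.172]
contact_force: [0.5, 5.9, 5.3]
gripper_width: 0.201
lip s,y,h mm [95.2  2.9 -0.6] heel h 3.0 rel pitch 2.1 yaw 0.0 roll 0.0 F [0.5 5.9 5.3] 13.3 j4 -0.46
```

View pics/push2.png

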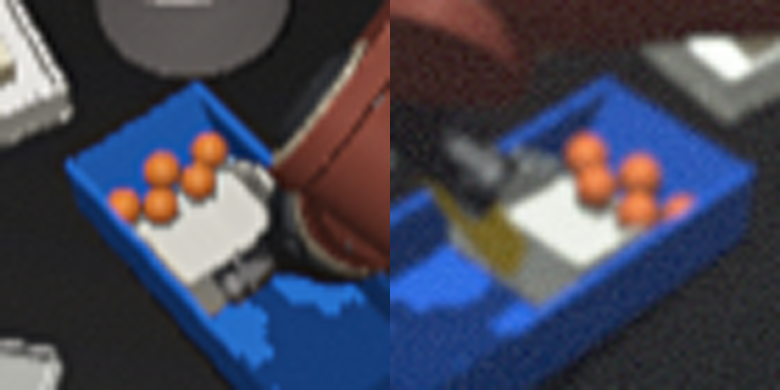

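```bash
python3 -m pendant '[{"wx":0,"wy":0,"wz":0,"dx":-0.0018,"dy":0,"dz":0.0009,"hand":-1},{"wx":0,"wy":0,"wz":0,"dx":-0.0036,"dy":0,"dz":0.002,"hand":-1},{"wx":0,"wy":0,"wz":0,"dx":-0.0036,"dy":0,"dz":0.002,"hand":-1}]'; python3 -c "
from tr import *
where()
M=T();n=RT[:,2]
# trajectory: lip up the ramp, heel near the floor; relative to current lip
S=M@np.linalg.inv(G2);L0=RT.T@(S[:3,3]+.05*S[:3,0]-OT);print(L0)
for rel in(-2,-6,-10,-14,-18,-22):
    h=.1*np.sin(np.radians(-rel))+.002; s=L0[0]+h/np.tan(np.radians(60))-.001
    P=intray(s,h,rel,L0[1]);print(rel,round(s,4),round(h,4));delta(P[:3,3],P[:3,:3],M)
"
```

```text
time: 13.65
tool_pos: [0.5728, 0.0506, 0.131]
tool_rot: [0.155, 0.712, 0.663, -0.171]
contact_force: [0.2, 7.0, 5.6]
gripper_width: 0.203
lip s,y,h mm [99.   2.9 -0.5] heel h 3.2 rel pitch 2.1 yaw 0.1 roll 0.0 F [0.2 7.  5.6] 13.65 j4 -0.46
[ 0.099   0.0029 -0.0005]
-2 0.1012 0.0055
d [0.007  0.0002 0.0015] w [ 0.1 -4.1  0.1] rows 0.2 0.6
-6 0.1052 0.0125
d [0.0112 0.0003 0.0038] w [ 0.1 -8.1  0.1] rows 0.3 1.1
-10 0.1092 0.0194
d [0.015  0.0003 0.007 ] w [  0.1 -12.1   0.1] rows 0.4 1.7
-14 0.1132 0.0262
d [0.0184 0.0003 0.011 ] w [  0.1 -16.1   0.1] rows 0.5 2.2
-18 0.117 0.0329
d [0.0214 0.0003 0.0157] w [  0.1 -20.1   0.2] rows 0.6 2.8
-22 0.1208 0.0395
d [0.0239 0.0004 0.0211] w [  0.1 -24.1   0.2] rows 0.8 3.4
```

```bash
cat > balls.py <<'E'
from tr import *
from scipy.optimize import least_squares
from scipy.cluster.vq import kmeans2
def balls(n,k=5):
    p,d=cams.grab_frame(n);X=cloud(n,p,d);h=hsv(p);W=(X-OT)@RT
    m=(h[...,0]<16)&(h[...,1]>130)&(h[...,2]>60)&(np.linalg.norm(np.nan_to_num(X,nan=9)-[.56,-.08,.05],axis=-1)<.16);Q=W[m];
    cam=(cams.calibration(n)['pose'][:3,3]-OT)@RT
    best=None
    def cost(c,Q=Q):
        c=c.reshape(k,3);D=abs(np.linalg.norm(Q[:,None]-c,axis=2)-.0125);return D.min(1)
    for t in range(12):
        c0,_=kmeans2(Q,k,minit='++',seed=t);v=cam-c0;c0=c0-.009*v/np.linalg.norm(v,axis=1)[:,None]
        f=least_squares(cost,c0.ravel(),loss='soft_l1',f_scale=.002)
        if best is None or f.cost<best.cost:best=f
    c=best.x.reshape(k,3);print(n,m.sum(),'rms',np.sqrt((best.fun**2).mean()).round(4),'\n',(c[np.argsort(c[:,0])]*1e3).round(0))
if __name__=='__main__':
    where();balls('scene');balls('side')
E
python3 balls.py
```

```text
lip s,y,h mm [99.   2.9 -0.5] heel h 3.2 rel pitch 2.1 yaw 0.1 roll 0.0 F [0.2 7.  5.6] 13.65 j4 -0.46
scene 130 rms 0.0021 
 [[ 81. -13.  16.]
 [ 81.  19.  16.]
 [ 96. -32.  18.]
 [ 97.  36.  20.]
 [100.   2.  24.]]
side 131 rms 0.0019 
 [[ 79. -16.  13.]
 [ 79.  15.  13.]
 [ 89. -19.  23.]
 [ 96.  34.  16.]
 [ 97.  -1.  20.]]
```

```bash
python3 -m pendant '[{"wx":0,"wy":-2,"wz":0,"dx":0.004,"dy":0,"dz":0.0004,"hand":-1},{"wx":0,"wy":-4.1,"wz":0,"dx":0.0072,"dy":0,"dz":0.0012,"hand":-1},{"wx":0,"wy":-6.1,"wz":0,"dx":0.0093,"dy":0,"dz":0.0023,"hand":-1},{"wx":0,"wy":-8.1,"wz":0,"dx":0.0114,"dy":0,"dz":0.0035,"hand":-1},{"wx":0,"wy":-8.1,"wz":0,"dx":0.0114,"dy":0,"dz":0.0035,"hand":-1}]'; python3 balls.py; python3 -c "
from tr import *
M=T()
for rel in(-10,-14,-18,-22):
    h=.1*np.sin(np.radians(-rel))+.003; s=.099+h/np.tan(np.radians(60))-.0015
    P=intray(s,h,rel,.0029);print(rel,round(s,4),round(h,4));delta(P[:3,3],P[:3,:3],M)
"
```

```text
time: 14.17
tool_pos: [0.5721, 0.059, 0.1202]
tool_rot: [0.202, 0.697, 0.651, -0.223]
contact_force: [1.7, 0.4, -0.2]
gripper_width: 0.202
lip s,y,h mm [105.6   1.5  10.7] heel h -0.1 rel pitch -6.2 yaw 0.2 roll -0.2 F [ 1.7  0.4 -0.2] 14.1667 j4 -0.59
scene 136 rms 0.002 
 [[ 82.  18.  23.]
 [ 83. -14.  23.]
 [ 99.  34.  25.]
 [101. -32.  26.]
 [101.   3.  29.]]
side 142 rms 0.002 
 [[ 80. -16.  20.]
 [ 82.  16.  20.]
 [ 99. -36.  24.]
 [ 99.  29.  22.]
 [101.  -0.  26.]]
-10 0.1093 0.0204
d [ 0.0028  0.0015 -0.0001] w [-0.1 -3.9  0.2] rows 0.1 0.6
-14 0.1132 0.0272
d [0.0067 0.0016 0.0033] w [-0.1 -7.9  0.3] rows 0.2 1.1
-18 0.1171 0.0339
d [0.0103 0.0016 0.0076] w [ -0.1 -11.9   0.3] rows 0.3 1.7
-22 0.1209 0.0405
d [0.0136 0.0017 0.0127] w [ -0.1 -15.9   0.3] rows 0.4 2.2
```

```bash
python3 -m pendant '[{"wx":0,"wy":-2,"wz":0,"dx":0.0015,"dy":0,"dz":-0.0005,"hand":-1},{"wx":0,"wy":-4,"wz":0,"dx":0.0028,"dy":0,"dz":-0.0001,"hand":-1},{"wx":0,"wy":-6,"wz":0,"dx":0.0048,"dy":0,"dz":0.0015,"hand":-1},{"wx":0,"wy":-8,"wz":0,"dx":0.0067,"dy":0,"dz":0.0033,"hand":-1},{"wx":0,"wy":-10,"wz":0,"dx":0.0085,"dy":0,"dz":0.0054,"hand":-1},{"wx":0,"wy":-12,"wz":0,"dx":0.0103,"dy":0,"dz":0.0076,"hand":-1},{"wx":0,"wy":-14,"wz":0,"dx":0.012,"dy":0,"dz":0.0101,"hand":-1},{"wx":0,"wy":-16,"wz":0,"dx":0.0136,"dy":0,"dz":0.0127,"hand":-1},{"wx":0,"wy":-16,"wz":0,"dx":0.0136,"dy":0,"dz":0.0127,"hand":-1}]'; python3 balls.py
```

```text
time: 15.02
tool_pos: [0.5708, 0.0615, 0.1003]
tool_rot: [0.288, 0.659, 0.617, -0.32]
contact_force: [-1.8, -0.5, -4.7]
gripper_width: 0.2
lip s,y,h mm [122.1  -0.2  39.1] heel h 1.4 rel pitch -22.2 yaw 0.3 roll -0.5 F [-1.8 -0.5 -4.7] 15.0167 j4 -0.8
scene 119 rms 0.0019 
 [[ 37.  -9.  20.]
 [ 37.  24.  21.]
 [ 51. -28.  26.]
 [ 55.   6.  28.]
 [ 59.  31.  30.]]
side 7 rms 0.0 
 [[ 41. -15.  22.]
 [ 45. -27.  33.]
 [ 47. -17.  17.]
 [ 48. -22.  27.]
 [ 62.  -7.   8.]]
```

```bash
python3 - <<'E'
from tr import *
from scipy.optimize import least_squares
for n in('scene','side'):
    z=np.load(f'pics/{n}0.npz');X=cloud(n,z['p'],z['d']);h=hsv(z['p'])
    m=(abs(X[...,2]-.09)<.005)&(np.hypot(X[...,0]-.44,X[...,1]+.207)<.085)
    Q=X[m];f=least_squares(lambda t:np.hypot(Q[:,0]-t[0],Q[:,1]-t[1])-t[2],[.44,-.207,.067],loss='soft_l1',f_scale=.002);print(n,len(Q),f.x)
    m=(X[...,2]>.055)&(X[...,2]<.09)&(np.hypot(X[...,0]-.44,X[...,1]+.03)<.11)&(h[...,1]<80);Q=X[m];print('samplejar',len(Q),Q.mean(0),Q.min(0),Q.max(0))
M=T();S=M@np.linalg.inv(G2);print('lip',S[:3,3]+.05*S[:3,0])
up=M[:3,:3].T@[0,0,1];print('up',up)
for lip,p in(([.4437,-.17,.17],-16),):
    P=scoop(lip,p);print(P[:3,3]);delta(P[:3,3],P[:3,:3],M)
E
```

```text
scene 156 [ 0.4433 -0.2054  0.0671]
samplejar 179 [ 0.392  -0.0331  0.0698] [ 0.3535 -0.1391  0.0553] [0.4598 0.0089 0.0898]
side 174 [ 0.4385 -0.2043  0.0672]
samplejar 344 [ 0.39   -0.0421  0.0679] [ 0.3495 -0.1396  0.0552] [0.4587 0.0139 0.0898]
lip [ 0.5593 -0.1142  0.0478]
up [-0.7765 -0.0111 -0.63  ]
[0.4563 0.0056 0.2247]
d [-0.1346 -0.1125 -0.0265] w [-0.1  0.1  0.3] rows 4.3 0.1
```

```bash
python3 -m pendant '[{"wx":0,"wy":0,"wz":0,"dx":-0.0116,"dy":0,"dz":-0.0095,"hand":-1},{"wx":0,"wy":0,"wz":0,"dx":-0.031,"dy":0,"dz":-0.0252,"hand":-1},{"wx":0,"wy":0,"wz":0,"dx":-0.0543,"dy":0,"dz":-0.044,"hand":-1},{"wx":0,"wy":0,"wz":0,"dx":-0.0776,"dy":0,"dz":-0.063,"hand":-1},{"wx":0,"wy":0,"wz":0,"dx":-0.0932,"dy":-0.001,"dz":-0.0756,"hand":-1},{"wx":0,"wy":0,"wz":0,"dx":-0.097,"dy":-0.012,"dz":-0.071,"hand":-1},{"wx":0,"wy":0,"wz":0,"dx":-0.102,"dy":-0.026,"dz":-0.065,"hand":-1},{"wx":0,"wy":0,"wz":0,"dx":-0.109,"dy":-0.044,"dz":-0.057,"hand":-1},{"wx":0,"wy":0,"wz":0,"dx":-0.115,"dy":-0.062,"dz":-0.049,"hand":-1},{"wx":0,"wy":0,"wz":0,"dx":-0.122,"dy":-0.08,"dz":-0.041,"hand":-1},{"wx":0,"wy":0,"wz":0,"dx":-0.128,"dy":-0.096,"dz":-0.034,"hand":-1},{"wx":0,"wy":0,"wz":0,"dx":-0.132,"dy":-0.107,"dz":-0.029,"hand":-1},{"wx":0,"wy":0,"wz":0,"dx":-0.1346,"dy":-0.1125,"dz":-0.0265,"hand":-1},{"wx":0,"wy":0,"wz":0,"dx":-0.1346,"dy":-0.1125,"dz":-0.0265,"hand":-1}]'; python3 - <<'E'
from tr import *
where();s=sensors.state();print(s['joint_pos'],s['ft_torque'])
p,d=cams.grab_frame('scene');cv2.imwrite('pics/carry.png',cv2.resize(p[90:240,150:350,::-1],(800,600),interpolation=2))
X=cloud('scene',p,d);h=hsv(p);m=(h[...,0]<14)&(h[...,1]>150)&(h[...,2]>60)&(np.hypot(X[...,0]-.47,X[...,1]+.1)<.25);Q=X[m];print(m.sum(),Q.mean(0),Q.min(0),Q.max(0))
M=T();S=M@np.linalg.inv(G2);print('lip',S[:3,3]+.05*S[:3,0]);Y=(Q-S[:3,3])@S[:3,:3];print('in scoop',Y.min(0),Y.max(0))
for lip,pt in(([.4435,-.172,.135],0),([.4435,-.172,.115],12),([.4435,-.172,.107],24),([.4435,-.172,.107],36),([.4435,-.172,.107],48)):
    P=scoop(lip,pt);delta(P[:3,3],P[:3,:3],M)
E
```

```text
time: 16.28
tool_pos: [0.456, 0.0056, 0.2268]
tool_rot: [0.29, 0.66, 0.616, -0.317]
contact_force: [0.5, -0.5, -4.0]
gripper_width: 0.199
lip s,y,h mm [ 172.3 -110.4  171.4] heel h 133.7 rel pitch -22.1 yaw 0.2 roll -0.1 F [ 0.5 -0.5 -4. ] 16.2833 j4 -0.82
[ 0.2699 -0.1042  1.9738 -0.8206  1.6394  0.4415] [ 1.3236 -0.1009  0.027 ]
225 [0.4378 0.0314 0.3135] [ 0.3661 -0.1073  0.1613] [0.506  0.1492 0.4627]
lip [ 0.4448 -0.1697  0.1725]
in scoop [-0.2074 -0.0986  0.0119] [-0.0099  0.0398  0.3588]
d [-0.0225 -0.0007  0.0131] w [ 0.1 16.1  0. ] rows 0.6 2.2
d [-0.0455 -0.0007  0.0258] w [ 0.  28.1 -0. ] rows 1.3 3.9
d [-0.077  -0.0007  0.039 ] w [ 0.  40.1 -0.1] rows 2.1 5.6
d [-0.1121 -0.0007  0.0548] w [-0.  52.1 -0.2] rows 3.0 7.3
d [-0.1432 -0.0007  0.0776] w [-0.  64.1 -0.3] rows 3.9 9.0
```

```bash
python3 -m pendant '[{"wx":0,"wy":5,"wz":0,"dx":-0.007,"dy":0,"dz":0.004,"hand":-1},{"wx":0,"wy":11,"wz":0,"dx":-0.0155,"dy":0,"dz":0.009,"hand":-1},{"wx":0,"wy":16,"wz":0,"dx":-0.0225,"dy":-0.0007,"dz":0.0131,"hand":-1},{"wx":0,"wy":19,"wz":0,"dx":-0.028,"dy":-0.0007,"dz":0.0163,"hand":-1},{"wx":0,"wy":22,"wz":0,"dx":-0.034,"dy":-0.0007,"dz":0.0195,"hand":-1},{"wx":0,"wy":25,"wz":0,"dx":-0.04,"dy":-0.0007,"dz":0.0226,"hand":-1},{"wx":0,"wy":28,"wz":0,"dx":-0.0455,"dy":-0.0007,"dz":0.0258,"hand":-1},{"wx":0,"wy":31,"wz":0,"dx":-0.0535,"dy":-0.0007,"dz":0.0291,"hand":-1},{"wx":0,"wy":34,"wz":0,"dx":-0.0615,"dy":-0.0007,"dz":0.0324,"hand":-1},{"wx":0,"wy":37,"wz":0,"dx":-0.069,"dy":-0.0007,"dz":0.0357,"hand":-1},{"wx":0,"wy":40,"wz":0,"dx":-0.077,"dy":-0.0007,"dz":0.039,"hand":-1},{"wx":0,"wy":46,"wz":0,"dx":-0.095,"dy":-0.0007,"dz":0.047,"hand":-1},{"wx":0,"wy":52,"wz":0,"dx":-0.1121,"dy":-0.0007,"dz":0.0548,"hand":-1},{"wx":0,"wy":58,"wz":0,"dx":-0.128,"dy":-0.0007,"dz":0.066,"hand":-1},{"wx":0,"wy":64,"wz":0,"dx":-0.1432,"dy":-0.0007,"dz":0.0776,"hand":-1},{"wx":0,"wy":64,"wz":0,"dx":-0.1432,"dy":-0.0007,"dz":0.0776,"hand":-1},{"wx":0,"wy":64,"wz":0,"dx":-0.1432,"dy":-0.0007,"dz":0.0776,"hand":-1}]'; python3 - <<'E'
from tr import *
where();M=T();S=M@np.linalg.inv(G2);print('lip',S[:3,3]+.05*S[:3,0],'up',M[:3,:3].T@[0,0,1])
P=scoop([.4435,-.10,.2],0);delta(P[:3,3],P[:3,:3],M)
for n in('scene','side'):
    p,d=cams.grab_frame(n);cv2.imwrite(f'pics/{n}_pour.png',p[:,:,::-1]);X=cloud(n,p,d);h=hsv(p);m=(h[...,0]<14)&(h[...,1]>150)&(h[...,2]>60)&(X[...,2]<.12)&(X[...,2]>-.02)&(np.hypot(X[...,0]-.5,X[...,1]+.1)<.3);Q=X[m];print(n,m.sum(),Q.mean(0),Q.min(0),Q.max(0))
E
```

```text
time: 17.75
tool_pos: [0.4459, -0.1468, 0.2894]
tool_rot: [-0.079, 0.729, 0.675, 0.079]
contact_force: [-0.0, 0.0, -2.5]
gripper_width: 0.207
lip s,y,h mm [ 184.7 -110.7  107.2] heel h 173.7 rel pitch 41.7 yaw -0.5 roll -0.0 F [-0.   0.  -2.5] 17.75 j4 0.19
lip [ 0.443  -0.1757  0.1073] up [ 0.2221 -0.009  -0.975 ]
d [ 0.1982 -0.0068  0.0332] w [ -0.2 -47.7  -0.1] rows 4.8 6.7
scene 61 [ 0.4597 -0.2293  0.0257] [ 0.4169 -0.2689  0.0024] [0.7469 0.0578 0.0331]
side 50 [ 0.4375 -0.2484  0.0242] [ 0.4094 -0.2611  0.019 ] [ 0.4742 -0.2377  0.0312]
```

The force is back to the empty-scoop value and the balls show inside the jar. Now I'll return the scoop.

```bash
python3 - <<'E'
from tr import *
M=T();print('up.08',M[:3,:3].T@[0,0,.08])
a=np.radians(-104);F=np.array([np.cos(a),np.sin(a),0]);O=np.array([.487,.313,.004])
for z in(.12,):
    P=scoop(O+.05*F+[0,0,z],0,-104);print(P[:3,3]);delta(P[:3,3],P[:3,:3],M)
E
```

```text
up.08 [ 0.0178 -0.0007 -0.078 ]
[0.5125 0.414  0.2251]
d [0.533  0.0266 0.1872] w [  1.9 -47.5  10.2] rows 13.6 6.8
```

```bash
python3 -m pendant '[{"wx":0,"wy":0,"wz":0,"dx":0.009,"dy":0,"dz":-0.039,"hand":-1},{"wx":0,"wy":-5,"wz":0,"dx":0.018,"dy":0,"dz":-0.078,"hand":-1},{"wx":0.2,"wy":-11,"wz":1,"dx":0.057,"dy":0.002,"dz":-0.07,"hand":-1},{"wx":0.5,"wy":-17,"wz":3,"dx":0.097,"dy":0.004,"dz":-0.06,"hand":-1},{"wx":1,"wy":-23,"wz":5,"dx":0.137,"dy":0.006,"dz":-0.05,"hand":-1},{"wx":1.2,"wy":-30,"wz":7,"dx":0.177,"dy":0.008,"dz":-0.035,"hand":-1},{"wx":1.5,"wy":-36,"wz":8,"dx":0.215,"dy":0.01,"dz":-0.02,"hand":-1},{"wx":1.7,"wy":-42,"wz":9,"dx":0.253,"dy":0.012,"dz":0,"hand":-1},{"wx":1.9,"wy":-47.5,"wz":10.2,"dx":0.29,"dy":0.014,"dz":0.016,"hand":-1},{"wx":1.9,"wy":-47.5,"wz":10.2,"dx":0.328,"dy":0.016,"dz":0.032,"hand":-1},{"wx":1.9,"wy":-47.5,"wz":10.2,"dx":0.365,"dy":0.018,"dz":0.05,"hand":-1},{"wx":1.9,"wy":-47.5,"wz":10.2,"dx":0.4,"dy":0.02,"dz":0.072,"hand":-1},{"wx":1.9,"wy":-47.5,"wz":10.2,"dx":0.435,"dy":0.022,"dz":0.095,"hand":-1},{"wx":1.9,"wy":-47.5,"wz":10.2,"dx":0.47,"dy":0.024,"dz":0.117,"hand":-1},{"wx":1.9,"wy":-47.5,"wz":10.2,"dx":0.5,"dy":0.025,"dz":0.14,"hand":-1},{"wx":1.9,"wy":-47.5,"wz":10.2,"dx":0.522,"dy":0.026,"dz":0.17,"hand":-1},{"wx":1.9,"wy":-47.5,"wz":10.2,"dx":0.533,"dy":0.0266,"dz":0.187,"hand":-1},{"wx":1.9,"wy":-47.5,"wz":10.2,"dx":0.533,"dy":0.0266,"dz":0.187,"hand":-1},{"wx":1.9,"wy":-47.5,"wz":10.2,"dx":0.533,"dy":0.0266,"dz":0.187,"hand":-1}]'
python3 - <<'E'
from tr import *
where();M=T();S=M@np.linalg.inv(G2);print(S)
# check scoop pose in hand vs mat, per camera
a=np.radians(-104);F=np.array([np.cos(a),np.sin(a),0]);O=np.array([.487,.313,.004])
for n in('scene','side'):
    p,d=cams.grab_frame(n);X=cloud(n,p,d);Y=(X-S[:3,3])@S[:3,:3];h=hsv(p)
    m=(abs(Y[...,0])<.07)&(abs(Y[...,1])<.06)&(abs(Y[...,2])<.012)&(h[...,1]<70)&(h[...,2]>60)
    Q=Y[m&(abs(Y[...,1])<.03)&(abs(Y[...,0])<.04)]
    for _ in range(3):
        A=np.c_[Q[:,:2],np.ones(len(Q))];c=np.linalg.lstsq(A,Q[:,2],rcond=None)[0];r=Q[:,2]-A@c;Q=Q[abs(r)<max(.002,2*r.std())]
    print(n,len(Q),c[2],np.degrees(c[:2]),cv2.minAreaRect(Y[m][:,:2].astype(np.float32)))
P=scoop(O+.05*F+[0,0,.006],0,-104);delta(P[:3,3],P[:3,:3],M)
p,d=cams.grab_frame('scene');X=cloud('scene',p,d);h=hsv(p);k=(h[...,0]<14)&(h[...,1]>150)&(h[...,2]>60)&(np.hypot(X[...,0]-.5,X[...,1]+.1)<.22)
nl,lab,st,ce=cv2.connectedComponentsWithStats(k.astype(np.uint8));print(st[1:],[X[lab==i].mean(0) for i in range(1,nl)])
u=project('scene',[[.441,-.205,.05]])[0].astype(int);cv2.imwrite('pics/jar.png',cv2.resize(np.hstack([p[u[1]-40:u[1]+60,u[0]-60:u[0]+60,::-1]]),(720,600),interpolation=2))
E
```

```text
time: 19.43
tool_pos: [0.5108, 0.416, 0.2245]
tool_rot: [0.182, 0.751, 0.588, -0.238]
contact_force: [0.3, -0.8, -1.6]
gripper_width: 0.198
lip s,y,h mm [-257.7 -110.9   76.9] heel h 66.6 rel pitch -5.9 yaw -9.8 roll 0.9 F [ 0.3 -0.8 -1.6] 19.4333 j4 -0.36
[[-0.2376  0.9714  0.0014  0.4856]
 [-0.9714 -0.2376 -0.0001  0.315 ]
 [ 0.0002 -0.0014  1.      0.1234]
 [ 0.      0.      0.      1.    ]]
scene 389 0.002414250261775716 [-0.4065 -0.1098] ((-0.001976408064365387, 0.0021101348102092743), (0.0899241641163826, 0.10132382810115814), 89.60013580322266)
side 436 0.003197256996114703 [-2.0826 -1.3163] ((-0.00114397332072258, -0.00012714415788650513), (0.09055589884519577, 0.10128765553236008), 89.93807220458984)
d [0.0635 0.0031 0.0939] w [0.1 0.  0.3] rows 2.7 0.0
[[217 137  15  12  73]
 [228 148   5   4  15]] [array([ 0.444 , -0.2493,  0.0254]), array([ 0.4493, -0.2034,  0.0264])]
```

View pics/jar.png

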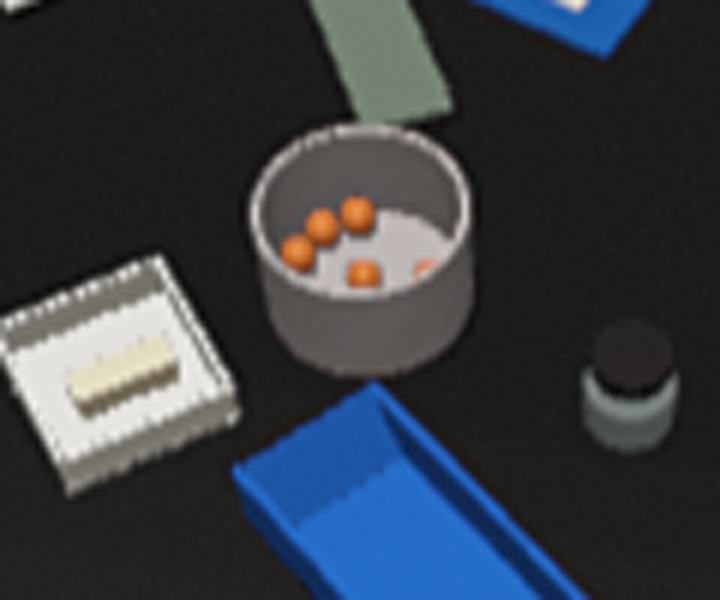

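Picture 11 shows all five balls in the jar: (357,213), (322,228), (297,250), (363,275) and (427,268). The tray is empty and the bar is in the dish. Now I'll lower the scoop.

```bash
python3 -m pendant '[{"wx":0,"wy":0,"wz":0,"dx":0.0212,"dy":0.001,"dz":0.0313,"hand":-1},{"wx":0,"wy":0,"wz":0,"dx":0.0423,"dy":0.002,"dz":0.0626,"hand":-1},{"wx":0,"wy":0,"wz":0,"dx":0.054,"dy":0.003,"dz":0.08,"hand":-1},{"wx":0,"wy":0,"wz":0,"dx":0.0635,"dy":0.003,"dz":0.0939,"hand":-1},{"wx":0,"wy":0,"wz":0,"dx":0.0635,"dy":0.003,"dz":0.0939,"hand":-1},{"wx":0,"wy":0,"wz":0,"dx":0.0635,"dy":0.003,"dz":0.0939,"hand":-1}]'; python3 - <<'E'
from tr import *
M=T();S=M@np.linalg.inv(G2);print(S[:3,3],S[2,0],sensors.state()['contact_force'],'down1mm',M[:3,:3].T@[0,0,-.001])
E
python3 -m pendant '[{"wx":0,"wy":0,"wz":0,"dx":0.0017,"dy":0,"dz":0.0025,"hand":-1},{"wx":0,"wy":0,"wz":0,"dx":0.0017,"dy":0,"dz":0.0025,"hand":-1}]'
python3 -m pendant '[{"wx":0,"wy":0,"wz":0,"dx":0.0009,"dy":0,"dz":0.0012,"hand":-1},{"wx":0,"wy":0,"wz":0,"dx":0.0009,"dy":0,"dz":0.0012,"hand":-1}]'
```

```text
time: 20.08
tool_pos: [0.5148, 0.412, 0.1135]
tool_rot: [0.181, 0.753, 0.587, -0.237]
contact_force: [0.7, 0.1, -1.9]
gripper_width: 0.201
[0.4893 0.3112 0.0122] -0.002265925297092006 [ 0.6776  0.1458 -1.887 ] down1mm [0.0006 0.     0.0008]
time: 20.25
tool_pos: [0.5156, 0.4132, 0.1122]
tool_rot: [0.181, 0.753, 0.587, -0.235]
contact_force: [-0.3, 0.2, -1.5]
gripper_width: 0.204
time: 20.42
tool_pos: [0.515, 0.4128, 0.1094]
tool_rot: [0.181, 0.753, 0.587, -0.236]
contact_force: [0.7, -0.2, -2.3]
gripper_width: 0.204
```

```bash
python3 -m pendant '[{"wx":0,"wy":0,"wz":0,"dx":0.0017,"dy":0,"dz":0.0025,"hand":-1},{"wx":0,"wy":0,"wz":0,"dx":0.0017,"dy":0,"dz":0.0025,"hand":-1}]'
python3 -m pendant '[{"wx":0,"wy":0,"wz":0,"dx":0.0006,"dy":0,"dz":0.0008,"hand":-1},{"wx":0,"wy":0,"wz":0,"dx":0.0006,"dy":0,"dz":0.0008,"hand":-1}]'
python3 -m pendant '[{"wx":0,"wy":0,"wz":0,"dx":0.0006,"dy":0,"dz":0.0008,"hand":-1},{"wx":0,"wy":0,"wz":0,"dx":0.0006,"dy":0,"dz":0.0008,"hand":-1}]'
```

```text
time: 20.58
tool_pos: [0.5147, 0.4125, 0.1056]
tool_rot: [0.181, 0.753, 0.587, -0.237]
contact_force: [0.2, 1.3, 0.5]
gripper_width: 0.199
time: 20.75
tool_pos: [0.5148, 0.4127, 0.1052]
tool_rot: [0.181, 0.753, 0.587, -0.237]
contact_force: [-0.2, 1.6, 2.9]
gripper_width: 0.202
time: 20.92
tool_pos: [0.5149, 0.4131, 0.1046]
tool_rot: [0.181, 0.753, 0.587, -0.237]
contact_force: [0.2, 3.5, 5.3]
gripper_width: 0.202
```

```bash
python3 -m pendant '[{"wx":0,"wy":0,"wz":0,"dx":0,"dy":0,"dz":0,"hand":-0.3},{"wx":0,"wy":0,"wz":0,"dx":0,"dy":0,"dz":0,"hand":0},{"wx":0,"wy":0,"wz":0,"dx":0,"dy":0,"dz":0,"hand":0},{"wx":0,"wy":0,"wz":0,"dx":0,"dy":0,"dz":0,"hand":0},{"wx":0,"wy":0,"wz":0,"dx":0,"dy":0,"dz":-0.02,"hand":0.2},{"wx":0,"wy":0,"wz":0,"dx":0,"dy":0,"dz":-0.05,"hand":0.4},{"wx":0,"wy":0,"wz":0,"dx":0,"dy":0,"dz":-0.09,"hand":0.5},{"wx":0,"wy":0,"wz":0,"dx":0,"dy":0,"dz":-0.13,"hand":0.5},{"wx":0,"wy":0,"wz":0,"dx":0,"dy":0,"dz":-0.17,"hand":0.5},{"wx":0,"wy":0,"wz":0,"dx":0,"dy":0,"dz":-0.17,"hand":0.5},{"wx":0,"wy":0,"wz":0,"dx":0,"dy":0,"dz":-0.17,"hand":0.5},{"wx":0,"wy":0,"wz":0,"dx":0,"dy":0,"dz":-0.17,"hand":0.5}]'
python3 - <<'E'
from go import *
print(sensors.state()['contact_force'])
ims=[]
for n in('scene','side'):
    p,d=cams.grab_frame(n);X=cloud(n,p,d);h=hsv(p)
    near=np.hypot(X[...,0]-.487,X[...,1]-.313)<.1
    m=near&(h[...,1]<70)&(h[...,2]>60)&(X[...,2]>-.005)&(X[...,2]<.012);nl,lab,st,ce=cv2.connectedComponentsWithStats(m.astype(np.uint8));Q=X[lab==1+st[1:,4].argmax()]
    A=np.c_[Q[:,:2]-[.487,.313],np.ones(len(Q))];c=np.linalg.lstsq(A,Q[:,2],rcond=None)[0];print(n,len(Q),'slope deg',np.degrees(c[:2]),c[2],cv2.minAreaRect(Q[:,:2].astype(np.float32)))
    b=near&(h[...,0]>95)&(h[...,0]<130)&(h[...,1]>120)&(X[...,2]<.02);print(' mat',cv2.minAreaRect(X[b][:,:2].astype(np.float32)))
    k=(h[...,0]<14)&(h[...,1]>150)&(h[...,2]>60)&(np.hypot(X[...,0]-.44,X[...,1]+.205)<.07);print(' orange in jar',k.sum())
    u=project(n,[[.487,.2,.03]])[0].astype(int);y0=max(u[1]-95,0);x0=np.clip(u[0]-100,0,312);ims.append(cv2.resize(p[y0:y0+210,x0:x0+200,::-1],(400,420),interpolation=2))
cv2.imwrite('pics/end.png',np.hstack(ims))
E
```

```text
time: 21.92
tool_pos: [0.5391, 0.5058, 0.2418]
tool_rot: [0.181, 0.753, 0.587, -0.238]
contact_force: [-0.8, 0.3, -0.2]
gripper_width: 0.752
[-0.758   0.3484 -0.1939]
scene 523 slope deg [ 0.421  -0.0429] 0.0063732382432868375 ((0.49040594696998596, 0.30506932735443115), (0.08870001882314682, 0.08868126571178436), 75.17865753173828)
 mat ((0.4873364269733429, 0.311779648065567), (0.15747179090976715, 0.12519687414169312), 76.69197082519531)
 orange in jar 89
side 799 slope deg [-0.4226  0.1971] 0.0058465816298615605 ((0.48880720138549805, 0.31201881170272827), (0.0997086837887764, 0.09326525777578354), 76.25281524658203)
 mat ((0.4851759672164917, 0.3111419081687927), (0.15621328353881836, 0.1296980082988739), 77.0677490234375)
 orange in jar 0
```

View pics/end.png

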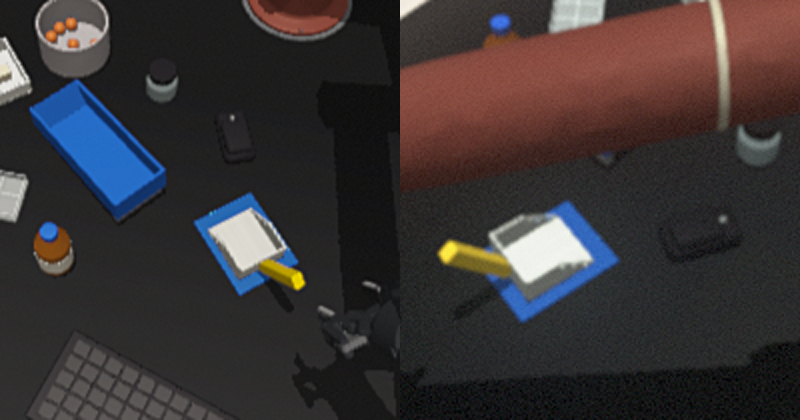

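The final picture shows the scoop flat on its mat, the gripper clear of it, the balls in the jar, the tray empty and the bystanders in place.

```bash
python3 -c "
from plant import job,sensors
print(job.job_done(),sensors.state()['time'])"
```

```text
the job is handed in; nothing more can be done
the job is handed in; nothing more can be done
```

I moved the bar from the tray to the white dish, scooped all five balls into the steel jar in one pass, and laid the scoop back flat on its blue mat. I handed the job in at about 22 s of the 72 s allowed.

**Last checks:**
- **Balls:** after the pour, one picture showed all five in the jar and the tray empty. The scoop's weight reading had also dropped back to its empty value.
- **Bar:** it was still lying in the dish in that same picture.
- **Scoop:** it rests on the mat with a measured slope under 0.5° in both views, and the gripper was clear of it.
- **Forces:** the largest reading after any move was about 10 N, as the scoop pushed the balls against the ramp.
- **Bystanders:** those visible in the last pictures were where they started. The phone was not checked separately.

**Where checks disagreed:**
- The side camera could not confirm the balls at the end because the arm blocked its view of the jar.
- The side view also gave a poor scoop-slope fit (about 2°) while the scoop was still in the air. The final reading on the mat did not show that.
- The first move was refused because its rows lacked some keys. The arm did not move.

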